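# Snap the ticket case shut with the stud pliers

### The arm

A 6-joint arm with a two-finger parallel gripper is mounted at the origin on a cart in front of the work surface, level with it; the furniture and walls round the work are solid. World frame = base frame: x ahead of the robot, y to its left, z up, the work surface at z = 0. Lengths are in m, angles in rad, forces in N, time in s.
With the tool pointing down it reaches from about 0.275 to 0.825 m from the base axis. Payload 4.9 kg.
Tool frame: the origin (TCP) lies midway between the tips of the shut fingers; the grasp point (between the pads) lies 19 mm behind it; x points along the fingers, y is the direction in which the jaws open and shut, and the axes are right-handed (so a half turn about x gives the same grasp; the last joint's range is limited). The gripper opens to 85 mm and grips with 20 to 120 N. Pads are 22 mm wide; open, the fingers measure 114 mm over their backs; the gripper's body (76 mm by 85 mm) begins 54 mm behind the grasp point. The pads swing forward as they close: fully open they stand 13 mm farther back than shut.
Start: joints at [-1.412, 0.326, -0.193, 1.052, 0, 1.437], TCP at [0.159, -0.527, 0.231] pointing down, gripper open.
Joint ranges: [-2.65, 2.65], [-0.97, 1.79], [-1.3, 1.35], [-1.93, 2.1], [-1.47, 1.37], [-3.14, 3.14]. Speed limits (rad/s): [2.57, 2.57, 3.14, 3.14, 3.14, 3.14].

### API

Orientations are given as a unit quaternion [x, y, z, w].
In Python, from plant import observe, read_camera, finish_job gives the robot as it stands.
- The arm moves only by the tool step_arm, never from a script. Its arguments are lists of equal length, an entry for each row: "slide": the shift along the tool's x, y, z in m, a list of three; "rot": the turn, a rotation vector about the tool's x, y, z in rad, a list of three; "grip": the opening, from -1 (shut) to 1 (fully open), so that 0 is half open. In form: {"slide": [[x, y, z], ...], "rot": [[ax, ay, az], ...], "grip": [grip, ...]}. A call has 1 to 12 rows; each row is the pose to reach, as a shift and turn from the pose measured when the call began, along the tool's axes at that moment; what a row does not reach only later rows make up. A row lasts 1/10 s, in which the tool goes at most 50 mm and 8.59 degrees, less where a joint would pass 70% of its speed; a pose out of reach is approached as far as the arm can. A call with a gripper value outside its range is refused whole. The fingers move at their own pace and stop on an object; the grip force is fixed at half the most. Time passes only in rows, so rows that repeat a pose let the fingers close. It gives the time, the measured TCP pose, the force and the opening at its end, in the units of the state.
- observe(): the state, without advancing time (a new reading comes with each control period).
- read_camera(name): name is "scene" or "side" or "wrist"; returns a dict with "color" (420x560x3 uint8, blue, green, red), "mtx" (3x3 intrinsics, pixels), "camera_from_world" (4x4, takes a point from world to camera coordinates); the wrist camera has in their place "T_tool_cam" (4x4, takes a point from camera to tool coordinates, whose origin is the TCP and whose axes are the tool frame's). Camera axes: x right, y up, looking along -z (the intrinsics and any distortion apply to the point x, -y, -z); pixel columns grow to the right and rows downward; lengths in m; the calibration is good to about 2 mm. A picture is of the moment at which its call begins: read the wrist's pose just before it. There is no depth.
- finish_job(): hands the job in, once; it reports no verdict.
The state is a dict: "t": time; "joint_pos": joint angles; "qd": joint speeds; "tau": joint torques, N m; "ee_pos": TCP position; "tool_rot": TCP orientation; "contact_force": force on the tool from outside, world axes, zero at the start; "ft_torque": the same for the moment, N m; "opening": opening from 0.0 (shut) to 1.0 (fully open).
Only numpy, scipy, OpenCV 4.12 (cv2) and the standard library are available. Lean on these libraries where they do the work, as an engineer would, in place of code of your own. Each camera call takes 0.05 s, during which the arm holds its last target.

### The job

Take the spring-handled stud pliers out of their leaning stand, put the jaws over the press stud on the ticket case's hasp and squeeze the handles until the stud clicks shut and stays shut. Press the stud only with the pliers: the hand must not push on the case or its hasp. Then put the pliers back in the stand, jaws down and fully home, and leave the other things on the desk where they are.

Things in the scene. Friction and masses are not known exactly. Their poses are not given: they have to be found in the camera images.
- stand: fixed dark steel stand, base plate 100 x 84 x 10 mm (own x by y); origin under its centre, z up. It carries the leaning pocket. Its place and yaw vary, and stand and case may swap sides
- pocket: the stand's open rectangular pocket; inside 48 mm along its x, 26 mm along its y, 68 mm deep, walls 4 mm. Origin: centre of the inner floor (30 mm above the desk). Its z axis runs out of the mouth and leans 24 degrees from vertical toward the stand's -x side (the robot's side)
- pliers: stud pliers, steel head and jaws, black handles, 158 mm long, 0.17 kg, jaws down in the pocket. Origin on the rivet; y = hinge axis, x = direction in which jaws and handles open, z toward the handles (jaw tips z = -52 mm, handle ends +106 mm). The pose given is that of the half with the +x handle. Home in the pocket: rivet 52 mm above its floor at pocket x = -5 mm (against the lower wall), axes parallel
- pliers_grip (a point): where to grip: midway between the handles, 70 mm above the rivet. With the pliers open the handles are here 67 mm apart over their outsides; flat grip faces, 16 mm wide in y, run from z = 46 to 104 mm, splaying 8 mm per 50 mm. The spring: the handles do not give below about 10 N, close freely at 12 to 15 N and snap the stud at about 20 N, when they are some 47 mm apart
- pliers_mouth (a point): point midway between the jaw pads when open, 43 mm below the rivet, to be brought onto the stud. The pads (z = -36 to -50 mm) stand 21 mm apart when open; the jaws measure 38 mm over their outer faces (x) and 12 mm in y, the head is a disc of 36 mm diameter
- pliers_jaw (a joint): angle between the two halves, rad: 0 = fully open (as the spring holds it), about 0.28 = pads on the closed stud, limit 0.42
- case: fixed grey hard-plastic ticket case, 72 (x) x 132 (y) x 46 mm; origin under its centre, z up. The hasp stands up from the seam across the middle of its lid. Its place and yaw vary
- hasp: fixed steel leaf of the hasp, with the press stud. Origin: stud centre, where the two leaves meet. z runs up the leaves to their free edge (13 mm above the stud) and leans 24 degrees from vertical toward the case's -x side; x is the pressing direction, y the leaf's width (26 mm). The fixed leaf lies on the -x side, its outer stud disc (16 mm diameter) at x = -4.5 mm; the hinge line is 35 mm below the stud
- leaf (a joint): angle of the hinged steel leaf (26 mm wide) on the hasp's +x side, rad: 0 = sprung open, its outer stud disc then at x = +10.3 mm and its free edge at +11.4 mm; 0.165 = snapped shut, disc at x = +4.5 mm. Pressing it at the stud takes about 11 N; once it gives it clicks and stays at 0.165
- ticket_pad: bystander: loose thin turquoise ticket pad, 57 x 92 x 10 mm; origin under its centre
- remote: bystander: loose black remote control, 163 x 48 x 19 mm; origin under its centre
- glue_stick: bystander: loose white glue stick standing upright, 27 mm diameter, 92 mm tall; origin under its centre
- coin_roll: bystander: loose brown paper coin roll standing upright, 26 mm diameter, 52 mm tall; origin under its centre

How it is judged:
On the way, in this order (a step that is already met when the one before it is completed fails the run):
1. the pliers are lifted clear out of the stand's pocket (z of pliers in the frame of pocket above 0.125 m), for 0.1 s.
2. the jaws, round the stud, press it fully shut (value of joint leaf above 0.135 rad and value of joint pliers_jaw above 0.2 rad and distance between pliers_mouth and hasp below 0.022 m), for 0.1 s.
At the end, for the whole second after the job is handed in: the hinged leaf is snapped shut (within 0.03 rad); the pliers stand open and at rest in the stand's pocket, jaws down, on its floor (rivet 40 to 62 mm above it, within 15 mm of its centre line either way, axis within 0.2 rad of the pocket's) (value of joint leaf above 0.135 rad and z of pliers in the frame of pocket between 0.04 and 0.062 m and x of pliers in the frame of pocket between -0.015 and 0.015 m and y of pliers in the frame of pocket between -0.015 and 0.015 m and angle between the z axis of pliers and the z axis of pocket, either way round below 0.2 rad and value of joint pliers_jaw below 0.05 rad and linear speed of pliers below 0.02 m/s); the robot touches nothing.
It fails at once if the hand or arm pushes on the case or its hasp (more than 3 N) (contact force between any of the fingers, the arm and case above 3 N).
It fails at once if the ticket pad is moved by more than 30 mm (distance of ticket_pad from where it was at the start of the episode above 0.03 m).
It fails at once if the remote is moved by more than 30 mm (distance of remote from where it was at the start of the episode above 0.03 m).
It fails at once if the glue stick is moved by more than 30 mm (distance of glue_stick from where it was at the start of the episode above 0.03 m).
It fails at once if the coin roll is moved by more than 30 mm (distance of coin_roll from where it was at the start of the episode above 0.03 m).
It also fails if it takes over 51 s, if anything falls off the work surface, if the arm or the gripper's body presses on something with over 40 N, if the wrist force passes 120 N, or if a joint passes its speed limit or range.

## Working session

There is one attempt and no reset: what is moved stays moved. The work goes in short steps, Python scripts to look and compute and a tool call to move; the robot and the scene stay as the last step left them, time stands still between calls to the robot, and variables do not carry over. Pictures are saved under pics/ and viewed, and the job is handed in when it is done.

Besides the shell and the picture viewer there is one more tool, called after "Call:" as name(argument=value, ...) on one line, values as JSON. step_arm: Moves the arm, as the interface text tells. Its arguments: {"type":"object","properties":{"slide":{"type":"array","items":{"type":"array","items":{"type":"number"}}},"rot":{"type":"array","items":{"type":"array","items":{"type":"number"}}},"grip":{"type":"array","items":{"type":"number"}}},"required":["slide","rot","grip"]}

```bash
mkdir -p pics; ls; python3 - <<'E'
from plant import observe, read_camera
import cv2,numpy as np
s=observe();print(s)
for n in ("scene","side","wrist"):
    c=read_camera(n);cv2.imwrite(f"pics/a_{n}.png",c["color"]);print(n,c["mtx"]);print(c.get("camera_from_world",c.get("T_tool_cam")),[k for k in c])
E
```

```text
pics
{'t': 0.0, 'joint_pos': array([-1.41215001e+00,  3.26930734e-01, -1.93584095e-01,  1.05203581e+00,
       -1.71913235e-05,  1.43660381e+00]), 'qd': array([ 1.34938470e-03, -1.45138588e-04, -1.03913425e-03, -1.91363073e-03,
       -2.18104792e-03, -7.91923814e-05]), 'tau': array([ 3.44171967e-03, -4.43401265e+01,  2.62436879e+01,  1.55096571e-02,
       -2.55303456e-05, -5.67813615e-06]), 'ee_pos': array([ 0.15868403, -0.52598825,  0.23050894]), 'tool_rot': array([-0.69952668, -0.10378471,  0.699554  , -0.10254446]), 'contact_force': array([ 0.24741238, -0.11225974,  0.34235654]), 'ft_torque': array([-0.01567776,  0.02266709, -0.01705483]), 'opening': 0.9983017539166994}
scene [[454.58486004   0.         282.13930895]
 [  0.         454.58486004 213.76415806]
 [  0.           0.           1.        ]]
[[-0.42582488 -0.90471813  0.01258095  0.22084496]
 [ 0.50932226 -0.22818461  0.82977263 -0.34908392]
 [-0.74783956  0.35974559  0.55795976 -1.02513194]
 [ 0.          0.          0.          1.        ]] ['color', 'mtx', 'camera_from_world']
side [[451.48938689   0.         271.46126045]
 [  0.         451.48938689 213.95388162]
 [  0.           0.           1.        ]]
[[ 0.96357929 -0.26729484 -0.00827106 -0.51277864]
 [ 0.18529717  0.6450437   0.74133905 -0.17055756]
 [-0.19282091 -0.71587156  0.67107973 -1.12596295]
 [ 0.          0.          0.          1.        ]] ['color', 'mtx', 'camera_from_world']
wrist [[373.94423183   0.         279.14586371]
 [  0.         373.94423183 209.37365423]
 [  0.           0.           1.        ]]
[[-1.00371608e-03  3.06895114e-01 -9.51742813e-01 -1.40797865e-01]
 [ 9.99999366e-01  7.94263836e-04 -7.98492770e-04  6.53951153e-04]
 [ 5.10881368e-04 -9.51743011e-01 -3.06895717e-01 -7.99728733e-02]
 [ 0.00000000e+00  0.00000000e+00  0.00000000e+00  1.00000000e+00]] ['color', 'mtx', 'T_tool_cam']
```

View pics/a_scene.png

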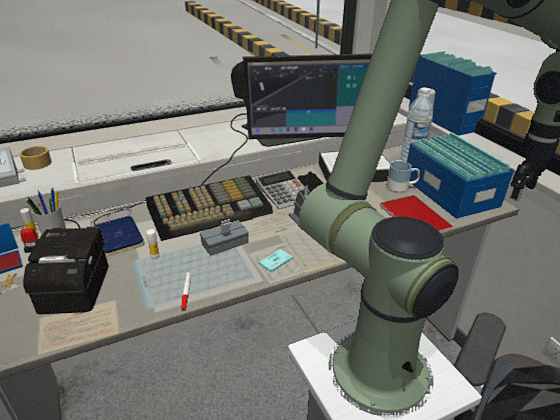

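View pics/a_side.png

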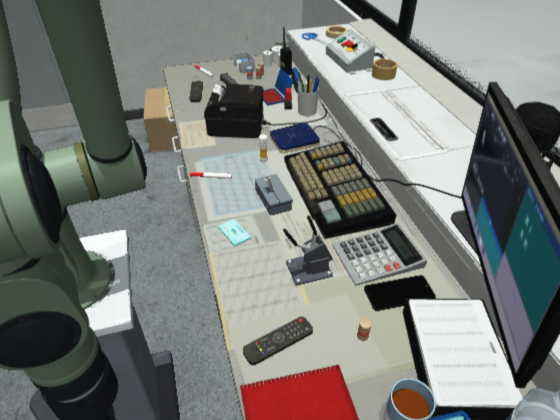

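View pics/a_wrist.png

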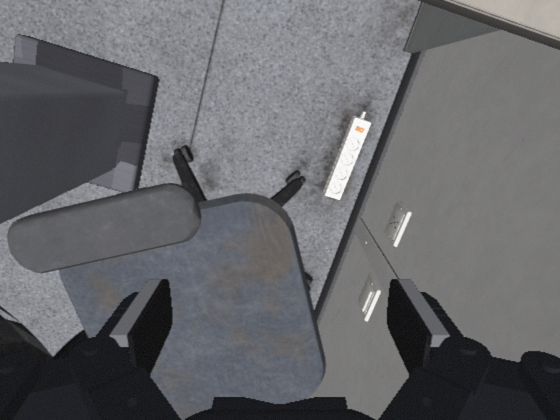

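The side view shows the stand with pliers at about (312,255), the case at (273,195), the pad at (236,232), the remote at (278,340), the coin roll at (364,330) and the glue stick at (263,148). Next I'll zoom in.

```bash
cat > h.py <<'E'
import numpy as np,cv2
from plant import observe, read_camera
from scipy.spatial.transform import Rotation as R
def cam(n,save=None):
    s=observe(); c=read_camera(n)
    if n=="wrist":
        T=np.eye(4);T[:3,:3]=R.from_quat(s["tool_rot"]).as_matrix();T[:3,3]=s["ee_pos"]
        c["W"]=T@c["T_tool_cam"]
    else: c["W"]=np.linalg.inv(c["camera_from_world"])
    if save: cv2.imwrite(save,c["color"])
    return c
def ray(c,u,v):
    K=c["mtx"]; d=np.array([(u-K[0,2])/K[0,0],-(v-K[1,2])/K[1,1],-1.])
    d=c["W"][:3,:3]@d; return c["W"][:3,3],d/np.linalg.norm(d)
def onz(c,u,v,z):
    o,d=ray(c,u,v); return o+d*(z-o[2])/d[2]
def tri(*cuv):
    A=np.zeros((3,3));b=np.zeros(3);L=[]
    for c,u,v in cuv:
        o,d=ray(c,u,v);P=np.eye(3)-np.outer(d,d);A+=P;b+=P@o;L.append((o,P))
    x=np.linalg.solve(A,b); return x,[float(np.linalg.norm(P@(x-o))) for o,P in L]
def proj(c,p):
    q=np.linalg.inv(c["W"])@np.append(p,1); K=c["mtx"]
    return K[0,0]*q[0]/-q[2]+K[0,2], K[1,1]*-q[1]/-q[2]+K[1,2]
def crop(c,x0,y0,x1,y1,f,name):
    im=cv2.resize(c["color"][y0:y1,x0:x1],None,fx=f,fy=f,interpolation=cv2.INTER_CUBIC)
    for x in range((x0//20+1)*20,x1,20): cv2.putText(im,str(x),(int((x-x0)*f),8),0,.3,(0,0,255),1); cv2.line(im,(int((x-x0)*f),10),(int((x-x0)*f),16),(0,0,255),1)
    for y in range((y0//20+1)*20,y1,20): cv2.putText(im,str(y),(0,int((y-y0)*f)),0,.3,(0,0,255),1)
    cv2.imwrite(name,im)
E
python3 - <<'E'
from h import *
c=cam("side"); crop(c,215,150,345,300,4,"pics/b1.png")
for n,u,v in(("stand",312,270),("case",273,195),("pad",236,232),("remote",278,340),("coin",363,338),("glue",263,160)): print(n,onz(c,u,v,0.01))
E
```

```text
stand [ 0.59982313 -0.13802568  0.01      ]
case [0.58506074 0.17310354 0.01      ]
pad [0.4446239  0.04838237 0.01      ]
remote [ 0.46181438 -0.30744478  0.01      ]
coin [ 0.64255216 -0.35340692  0.01      ]
glue [0.60203292 0.35606063 0.01      ]
```

View pics/b1.png

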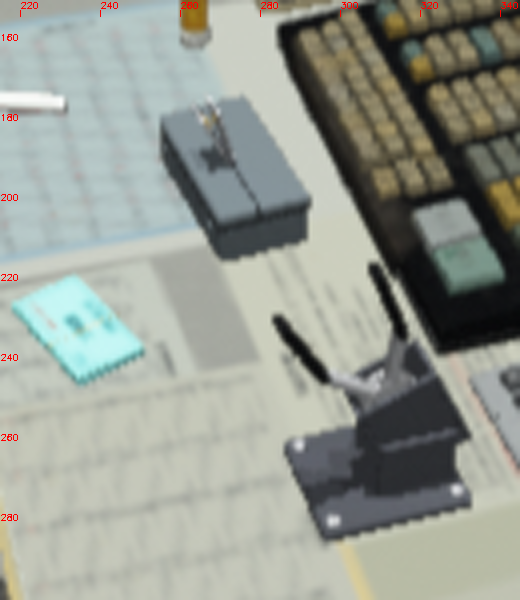

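```bash
python3 - <<'E'
from h import *
np.set_printoptions(precision=4,suppress=True)
s=observe();print(R.from_quat(s["tool_rot"]).as_matrix(),s["t"])
c=cam("scene"); crop(c,170,200,330,300,5,"pics/b2.png")
E
```

```text
[[-0.0002  0.2886 -0.9575]
 [ 0.0011 -0.9575 -0.2886]
 [-1.     -0.0011 -0.0001]] 0.2
```

View pics/b2.png

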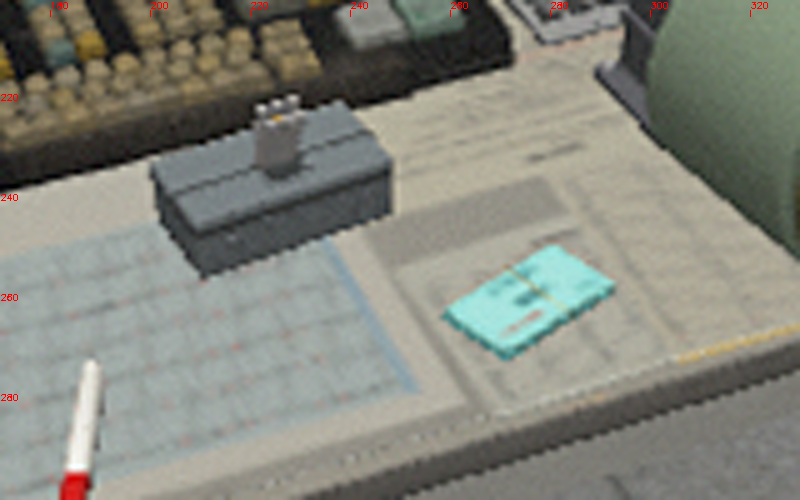

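Call:
step_arm(slide=[[-0.12,-0.06,-0.06],[-0.12,-0.329,-0.455],[-0.12,-0.329,-0.455],[-0.12,-0.329,-0.455],[-0.12,-0.329,-0.455],[-0.12,-0.329,-0.455],[-0.12,-0.329,-0.455],[-0.12,-0.329,-0.455],[-0.12,-0.329,-0.455],[-0.12,-0.329,-0.455],[-0.12,-0.329,-0.455],[-0.12,-0.329,-0.455]], rot=[[0,0,0],[-1.277,0,0],[-1.277,0,0],[-1.277,0,0],[-1.277,0,0],[-1.277,0,0],[-1.277,0,0],[-1.277,0,0],[-1.277,0,0],[-1.277,0,0],[-1.277,0,0],[-1.277,0,0]], grip=[1,1,1,1,1,1,1,1,1,1,1,1])

```text
t: 1.45
ee_pos: [0.5007, -0.0776, 0.3517]
tool_rot: [0.5, 0.5, -0.499, 0.5]
contact_force: [0.5, -0.6, -0.7]
opening: 1.001
```

```bash
python3 - <<'E'
from h import *
np.set_printoptions(precision=4,suppress=True)
s=observe();print(R.from_quat(s["tool_rot"]).as_matrix(),s["t"],s["ee_pos"],s["joint_pos"])
c=cam("wrist","pics/c1.png"); c2=cam("scene","pics/c2.png"); 
E
```

```text
[[ 0.0007  1.      0.0008]
 [ 0.0009  0.0008 -1.    ]
 [-1.      0.0007 -0.0009]] 1.45 [ 0.5007 -0.0776  0.3517] [-0.3002  0.1924 -0.0654  1.3126  0.001   1.2698]
```

View pics/c1.png

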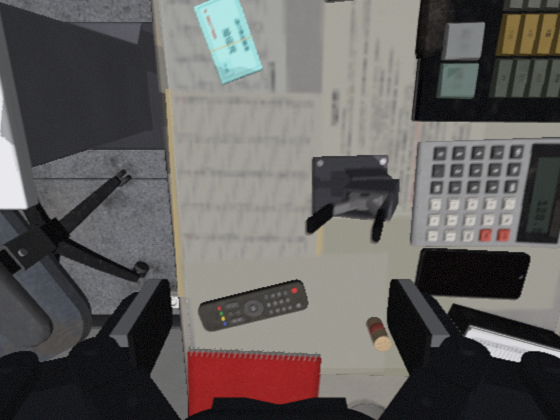

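The wrist view shows the stand plate at (312–395, 155–220), with handle ends near (312,225) and (377,236). I'll zoom in to get its corners.

```bash
python3 - <<'E'
from h import *
c=cam("wrist"); crop(c,295,140,415,250,6,"pics/d1.png")
c=cam("side"); crop(c,215,150,345,300,4,"pics/d2.png")
c=cam("scene"); crop(c,180,190,350,300,4,"pics/d3.png")
E
```

```text
(no output)
```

View pics/d1.png

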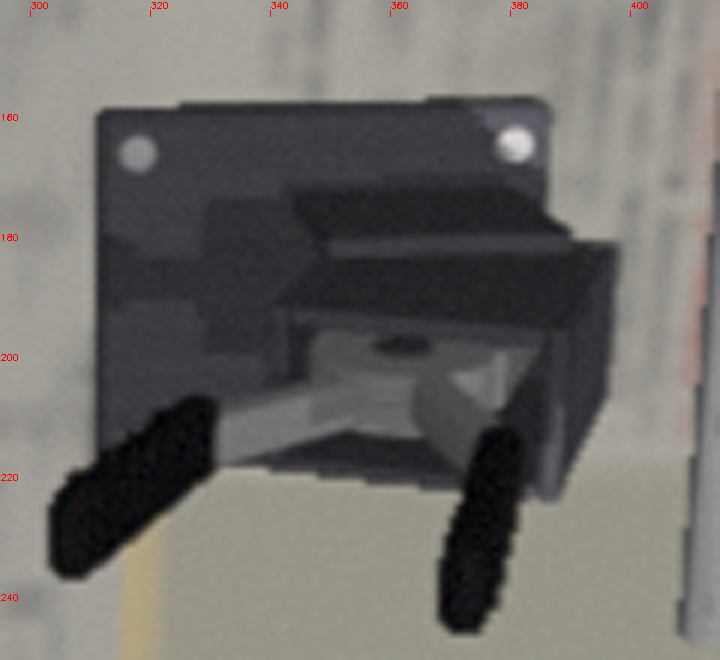

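View pics/d3.png

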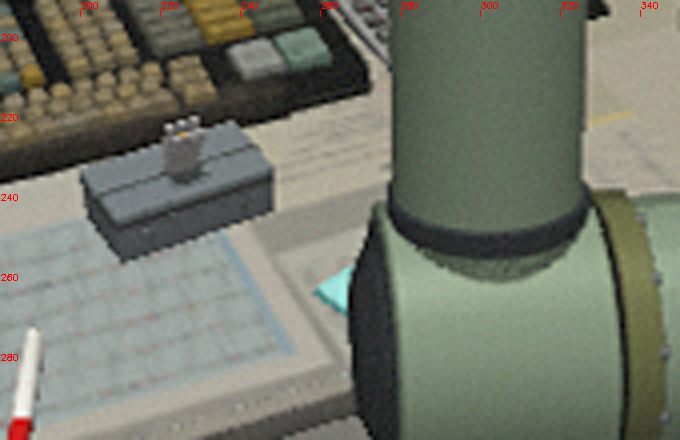

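```bash
python3 - <<'E'
from h import *
np.set_printoptions(precision=4,suppress=True)
c=cam("wrist"); s=cam("side")
for u,v in((311.3,158.3),(386.3,156.7),(311.3,214),(317.8,165.7),(381,164.2)): print("w",onz(c,u,v,0.01))
E
```

```text
w [ 0.542  -0.0881  0.01  ]
w [ 0.6391 -0.0862  0.01  ]
w [ 0.544  -0.1643  0.01  ]
w [ 0.5508 -0.0978  0.01  ]
w [ 0.6331 -0.096   0.01  ]
```

View pics/d2.png

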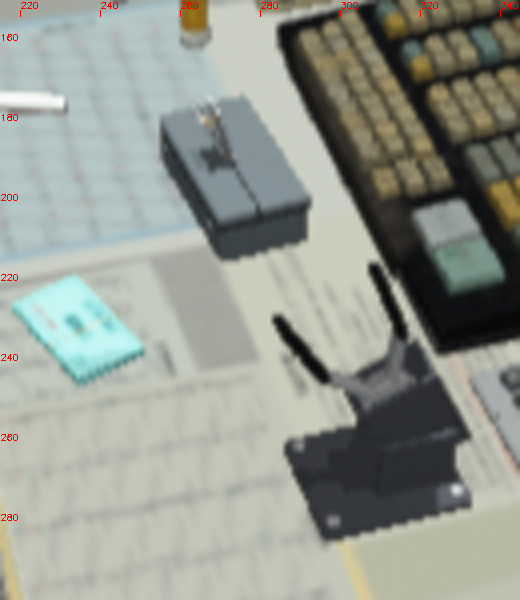

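```bash
python3 - <<'E'
from h import *
np.set_printoptions(precision=4,suppress=True)
c=cam("wrist"); s=cam("side")
for x,y in((298,446),(333,521),(456,490),(288,440),(326,541),(470,502)): print("s",onz(s,215+x/4,150+y/4,0.01))
L=tri((s,215+280/4,150+322/4),(c,295+70/6,140+555/6));Rr=tri((s,215+376/4,150+269/4),(c,295+463/6,140+612/6))
print(L,Rr,L[0]-Rr[0])
Lb=tri((s,215+326/4,150+380/4),(c,295+212/6,140+430/6));Rb=tri((s,215+400/4,150+337/4),(c,295+497/6,140+445/6))
print(Lb,Rb)
m=(L[0]+Rr[0])/2
# predicted with stand centre (.591,-.129), yaw .02
for ctr,yaw in (((.591,-.129),.02),):
    Rp=(R.from_euler("z",yaw)*R.from_euler("y",-24,degrees=True)).as_matrix()
    print("mid",m,"dir z",Rp[:,2],"-> rivet",m-.104*Rp[:,2])
E
```

```text
s [ 0.5538 -0.0952  0.01  ]
s [ 0.5563 -0.16    0.01  ]
s [ 0.638  -0.1574  0.01  ]
s [ 0.5492 -0.0885  0.01  ]
s [ 0.5474 -0.1737  0.01  ]
s [ 0.6428 -0.1689  0.01  ]
(array([ 0.5272, -0.1324,  0.1625]), [0.001405604431676117, 0.0014056044316760714]) (array([ 0.5834, -0.1316,  0.188 ]), [0.0017333173488678862, 0.0017333173488677097]) [-0.0562 -0.0008 -0.0254]
(array([ 0.557 , -0.1307,  0.105 ]), [0.0013293412692024346, 0.0013293412692026252]) (array([ 0.6035, -0.1272,  0.1245]), [0.0012884585593950974, 0.0012884585593950257])
mid [ 0.5553 -0.132   0.1752] dir z [-0.4067 -0.0081  0.9135] -> rivet [ 0.5976 -0.1312  0.0802]
```

Call:
step_arm(slide=[[0.05,0.06,-0.27],[0.05,0.06,-0.27],[0.05,0.06,-0.27],[0.05,0.06,-0.27],[0.05,0.06,-0.27],[0.05,0.06,-0.27],[0.05,0.06,-0.27]], rot=[[0,0,0],[0,0,0],[0,0,0],[0,0,0],[0,0,0],[0,0,0],[0,0,0]], grip=[1,1,1,1,1,1,1])

```text
t: 2.6
ee_pos: [0.5593, 0.191, 0.2998]
tool_rot: [0.5, 0.501, -0.5, 0.499]
contact_force: [0.1, -1.8, -0.3]
opening: 1.003
```

```bash
python3 - <<'E'
from h import *
np.set_printoptions(precision=4,suppress=True)
c=cam("wrist","pics/e1.png"); print(observe()["joint_pos"]);crop(c,200,60,400,260,4,"pics/e2.png")
c=cam("side"); crop(c,245,140,325,220,8,"pics/e3.png")
E
```

```text
[0.2009 0.3719 0.0503 1.2511 0.0006 1.7733]
```

View pics/e1.png

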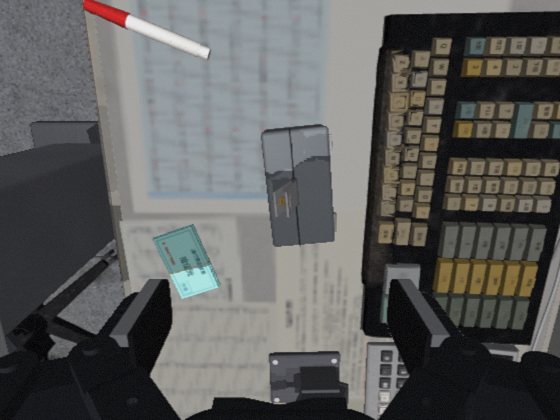

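View pics/e3.png

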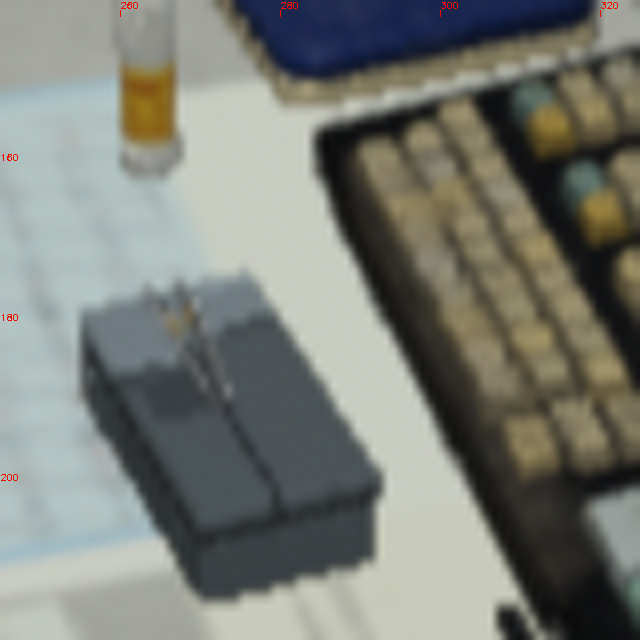

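```bash
python3 - <<'E'
from h import *
c=cam("wrist"); crop(c,250,110,350,260,5.2,"pics/e2.png")
c=cam("scene"); crop(c,190,200,260,270,8,"pics/e4.png")
E
```

```text
(no output)
```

View pics/e2.png

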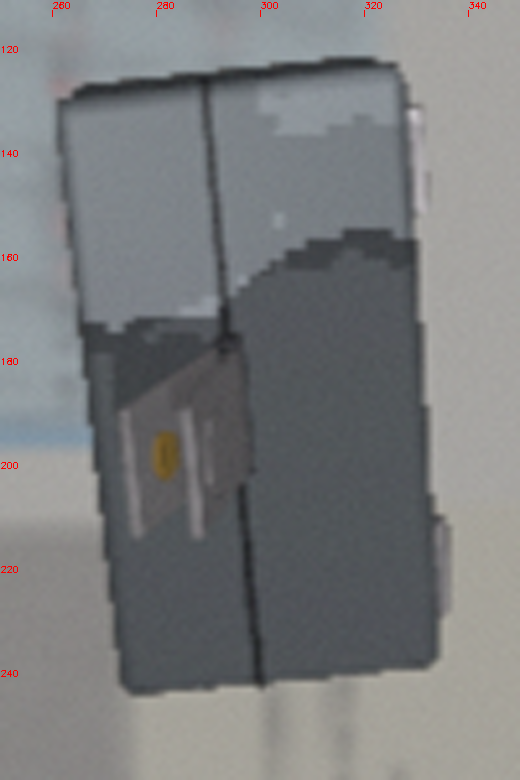

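View pics/e4.png

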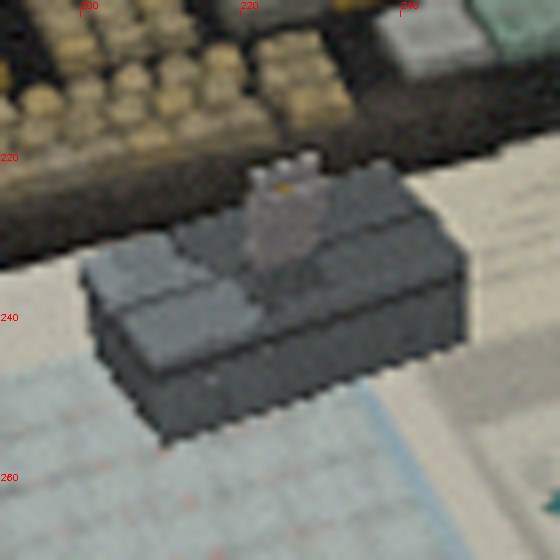

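```bash
python3 - <<'E'
from h import *
np.set_printoptions(precision=4,suppress=True)
w=cam("wrist"); s=cam("side"); sc=cam("scene")
W=lambda x,y:(250+x/5.2,110+y/5.2); S=lambda x,y:(245+x/8,140+y/8); C=lambda x,y:(190+x/8,200+y/8)
P={}
for n,p in dict(TL=(60,100),TR=(405,65),BR=(437,662),BL=(122,690)).items(): P[n]=onz(w,*W(*p),.046);print(n,P[n])
print("ctr",sum(P.values())/4, "yaw",np.arctan2(*(P['TR']-P['TL'])[[1,0]]),np.arctan2(*(P['BR']-P['BL'])[[1,0]]),np.arctan2(-(P['TL']-P['BL'])[0],(P['TL']-P['BL'])[1]),np.arctan2(-(P['TR']-P['BR'])[0],(P['TR']-P['BR'])[1]))
for n,p in dict(l=(80,318),f=(245,270),r=(380,482),b=(205,530)).items(): print("side",n,onz(s,*S(*p),.046))
for n,p in dict(l=(85,262),f=(385,160),r=(465,260),b=(155,370)).items(): print("scene",n,onz(sc,*C(*p),.046))
for p in ((205,80),(262,685)): print("seam",onz(w,*W(*p),.046))
print("yellow",tri((w,*W(165,455)),(s,*S(180,320)),(sc,*C(285,187))),tri((w,*W(165,455)),(s,*S(180,320))))
for z in (.08,.09):
  for n,p in dict(fixT=(123,412),fixB=(138,535),hT=(185,410),hB=(198,537)).items(): print(z,n,onz(w,*W(*p),z))
E
```

```text
TL [0.5431 0.2252 0.046 ]
TR [0.612  0.2316 0.046 ]
BR [0.6234 0.1034 0.046 ]
BL [0.5542 0.0971 0.046 ]
ctr [0.5831 0.1643 0.046 ] yaw 0.09351717081956572 0.08981103834571054 0.08650828007334731 0.08909242770667954
side l [0.541  0.2151 0.046 ]
side f [0.6085 0.2265 0.046 ]
side r [0.6205 0.0936 0.046 ]
side b [0.5539 0.0858 0.046 ]
scene l [0.6024 0.2321 0.046 ]
scene f [0.6194 0.1057 0.046 ]
scene r [0.545  0.1016 0.046 ]
scene b [0.5285 0.2282 0.046 ]
seam [0.5721 0.2289 0.046 ]
seam [0.585  0.0981 0.046 ]
yellow (array([0.5653, 0.1617, 0.082 ]), [0.0017354834872111127, 0.0019284388467742301, 0.0025093672029920583]) (array([0.5646, 0.1607, 0.0804]), [0.001011705984565332, 0.0010117059845651973])
0.08 fixT [0.5556 0.1695 0.08  ]
0.08 fixB [0.5582 0.1445 0.08  ]
0.08 hT [0.5675 0.1698 0.08  ]
0.08 hB [0.57  0.144 0.08 ]
0.09 fixT [0.5557 0.1722 0.09  ]
0.09 fixB [0.5583 0.1479 0.09  ]
0.09 hT [0.5673 0.1725 0.09  ]
0.09 hB [0.5698 0.1474 0.09  ]
```

```bash
cat >> h.py <<'E'
def Rpl(yaw,lean=24): # pliers/pocket/hasp axes
    return (R.from_euler("z",yaw)*R.from_euler("y",-lean,degrees=True)).as_matrix()
def tool(Rp): # tool x=-zp, y=xp, z=-yp
    return np.stack([-Rp[:,2],Rp[:,0],-Rp[:,1]],1)
def rel(p,Rt):
    s=observe();R0=R.from_quat(s["tool_rot"]).as_matrix()
    return np.round(R0.T@(np.array(p)-s["ee_pos"]),4),np.round((R.from_matrix(R0.T@Rt)).as_rotvec(),3)
E
python3 - <<'E'
from h import *
Rp=Rpl(.025); p=np.array([.579,-.131,.120])
print(rel(p+.11*Rp[:,2],tool(Rp)),tool(Rp))
E
```

```text
(array([ 0.0812, -0.0238,  0.3195]), array([-0.03 ,  0.006,  0.419])) [[ 0.40660954  0.91325999  0.0249974 ]
 [ 0.01016736  0.02283626 -0.99968752]
 [-0.91354546  0.40673664 -0.        ]]
```

Call:
step_arm(slide=[[0.02,-0.024,0.15],[0.02,-0.024,0.25],[0.04,-0.024,0.32],[0.081,-0.024,0.32],[0.081,-0.024,0.32],[0.081,-0.024,0.32],[0.081,-0.024,0.32],[0.081,-0.024,0.32],[0.081,-0.024,0.32]], rot=[[-0.03,0.006,0.419],[-0.03,0.006,0.419],[-0.03,0.006,0.419],[-0.03,0.006,0.419],[-0.03,0.006,0.419],[-0.03,0.006,0.419],[-0.03,0.006,0.419],[-0.03,0.006,0.419],[-0.03,0.006,0.419]], grip=[1,1,1,1,1,1,1,1,1])

```text
t: 3.85
ee_pos: [0.5334, -0.1339, 0.2206]
tool_rot: [0.589, 0.392, -0.378, 0.597]
contact_force: [0.0, 0.1, -0.6]
opening: 0.998
```

```bash
python3 - <<'E'
from h import *
np.set_printoptions(precision=4,suppress=True)
s=observe();print(s["joint_pos"],s["ee_pos"],s["t"])
c=cam("wrist","pics/f1.png")
Rp=Rpl(.025); p=np.array([.579,-.131,.120])
print(rel(p,tool(Rp)))
E
```

```text
[-0.4935  0.0707 -0.6421  0.4888  0.2026  1.0939] [ 0.5334 -0.1339  0.2206] 3.85
(array([ 0.1107,  0.0002, -0.0008]), array([-0.001, -0.   , -0.001]))
```

View pics/f1.png

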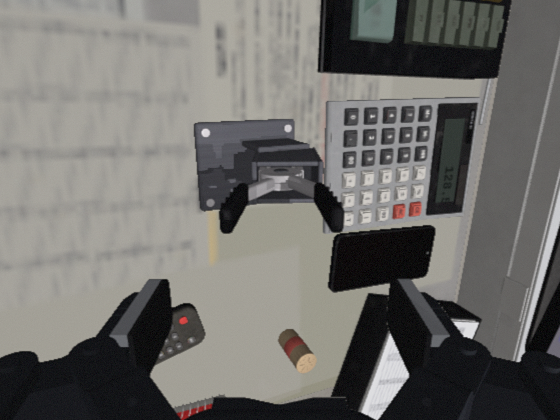

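```bash
python3 - <<'E'
from h import *
np.set_printoptions(precision=4,suppress=True)
c=cam("wrist"); crop(c,185,110,365,245,4.4,"pics/f2.png")
T=c["T_tool_cam"];K=c["mtx"]
def tx(u,v,X):
    d=T[:3,:3]@np.array([(u-K[0,2])/K[0,0],-(v-K[1,2])/K[1,1],-1.]);o=T[:3,3];return o+d*(X-o[0])/d[0]
for X in(.04,.05,.06):
  for p in((222,226),(242,186),(342,224),(316,184)):print(X,p,tx(*p,X))
E
```

```text
0.04 (222, 226) [ 0.04   -0.0289 -0.011 ]
0.04 (242, 186) [ 0.04   -0.0179 -0.0322]
0.04 (342, 224) [ 0.04    0.0329 -0.0121]
0.04 (316, 184) [ 0.04    0.0189 -0.0332]
0.05 (222, 226) [ 0.05   -0.0305 -0.0073]
0.05 (242, 186) [ 0.05   -0.0189 -0.0297]
0.05 (342, 224) [ 0.05    0.0347 -0.0084]
0.05 (316, 184) [ 0.05    0.0199 -0.0307]
0.06 (222, 226) [ 0.06   -0.0321 -0.0035]
0.06 (242, 186) [ 0.06   -0.0199 -0.0271]
0.06 (342, 224) [ 0.06    0.0365 -0.0047]
0.06 (316, 184) [ 0.06    0.0209 -0.0282]
```

View pics/f2.png

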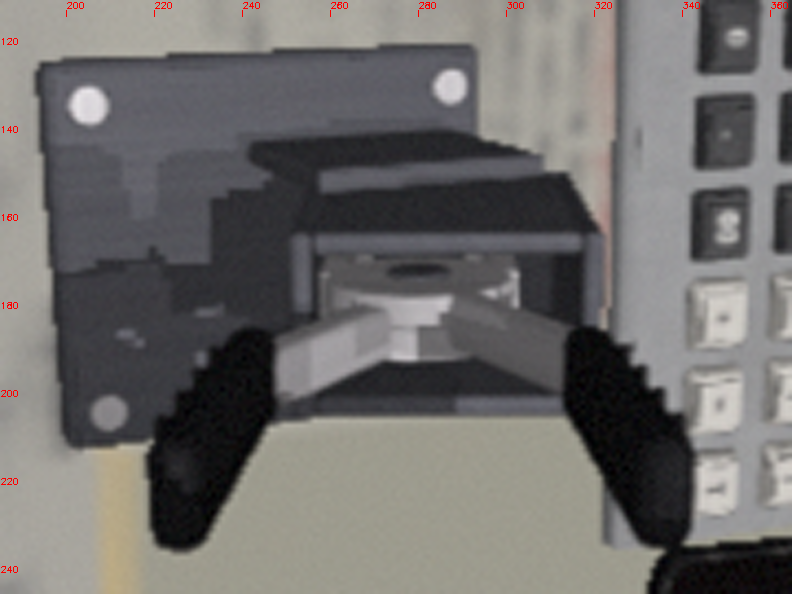

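```bash
python3 - <<'E'
from h import *
np.set_printoptions(precision=4,suppress=True)
c=cam("wrist")
T=c["T_tool_cam"];K=c["mtx"]
def tx(u,v,X):
    d=T[:3,:3]@np.array([(u-K[0,2])/K[0,0],-(v-K[1,2])/K[1,1],-1.]);o=T[:3,3];return o+d*(X-o[0])/d[0]
f=lambda x,y:(185+x/4.4,110+y/4.4)
for X in(.135,.145,.15):
  L=tx(*f(292,324),X);r=tx(*f(600,324),X);t=tx(*f(446,235),X);b=tx(*f(446,413),X)
  print(X,"w",(r-L)[1],"h",(b-t)[2],"ctr",(L+r)[1]/2,(t+b)[2]/2, (c["W"]@np.append(tx(*f(446,324),X),1))*0)
  print("disc",tx(*f(318,290),X+.01),tx(*f(520,290),X+.01))
print(observe()["ee_pos"])
E
```

```text
0.135 w 0.053033709239073676 h 0.0315277352980672 ctr 0.006152149453142379 -0.00939822704648128 [ 0. -0.  0.  0.]
disc [ 0.145  -0.0164 -0.0134] [ 0.145   0.0194 -0.0134]
0.145 w 0.05495887447955497 h 0.03267221681704447 ctr 0.006363329102863661 -0.006886788039779854 [ 0. -0.  0.  0.]
disc [ 0.155  -0.0169 -0.0111] [ 0.155   0.0201 -0.0111]
0.15 w 0.05592145709979563 h 0.033244457576533125 ctr 0.006468918927724308 -0.005631068536429137 [ 0. -0.  0.  0.]
disc [ 0.16   -0.0172 -0.01  ] [ 0.16    0.0204 -0.0099]
[ 0.5342 -0.1318  0.2213]
```

Call:
step_arm(slide=[[0.05,0.001,-0.004],[0.09,0.001,-0.004],[0.115,0.001,-0.004],[0.115,0.001,-0.004],[0.115,0.001,-0.004]], rot=[[0,0,0],[0,0,0],[0,0,0],[0,0,0],[0,0,0]], grip=[1,1,1,1,1])

```text
t: 4.5
ee_pos: [0.582, -0.1253, 0.1172]
tool_rot: [0.588, 0.393, -0.376, 0.598]
contact_force: [0.6, -0.1, 0.8]
opening: 1.001
```

```bash
python3 - <<'E'
from h import *
np.set_printoptions(precision=4,suppress=True)
s=observe();print(s["joint_pos"],s["ee_pos"],s["t"],s["contact_force"])
c=cam("wrist","pics/g1.png")
E
```

```text
[-0.4293  0.2889 -0.6902  0.2109  0.1814  1.1484] [ 0.582  -0.1253  0.1172] 4.5 [ 0.627  -0.1341  0.8109]
```

View pics/g1.png

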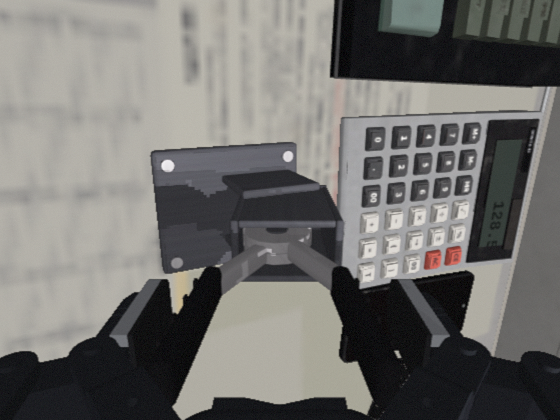

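Call:
step_arm(slide=[[0,0,0],[0,0,0],[0,0,0],[0,0,0],[0,0,0],[0,0,0]], rot=[[0,0,0],[0,0,0],[0,0,0],[0,0,0],[0,0,0],[0,0,0]], grip=[0.7,0.6,0.55,0.5,0.5,0.5])

```text
t: 5.15
ee_pos: [0.5831, -0.1264, 0.1205]
tool_rot: [0.588, 0.391, -0.376, 0.6]
contact_force: [-4.9, 0.1, 8.1]
opening: 0.752
```

```bash
python3 - <<'E'
from h import *
np.set_printoptions(precision=4,suppress=True)
s=observe();print(s["ee_pos"],s["t"],s["contact_force"],s["opening"])
c=cam("wrist","pics/g2.png")
E
```

```text
[ 0.5831 -0.1264  0.1205] 5.15 [-4.9308  0.1237  8.0755] 0.7524891976818363
```

View pics/g2.png

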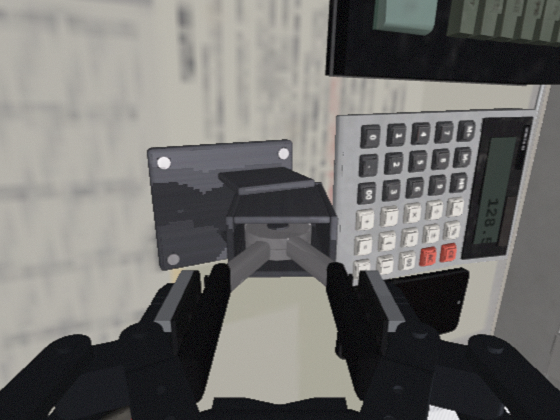

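Call:
step_arm(slide=[[-0.01,0,0],[-0.03,0,0],[-0.05,0,0],[-0.075,0,0],[-0.1,0,0],[-0.12,0,0],[-0.12,0,0],[-0.12,0,0],[-0.12,0,0]], rot=[[0,0,0],[0,0,0],[0,0,0],[0,0,0],[0,0,0],[0,0,0],[0,0,0],[0,0,0],[0,0,0]], grip=[0.48,0.48,0.48,0.48,0.48,0.48,0.48,0.48,0.48])

```text
t: 6.1
ee_pos: [0.5332, -0.1272, 0.2287]
tool_rot: [0.588, 0.392, -0.376, 0.599]
contact_force: [-0.0, 0.1, -1.7]
opening: 0.743
```

```bash
python3 - <<'E'
from h import *
np.set_printoptions(precision=4,suppress=True)
s=observe();print(s["joint_pos"],s["ee_pos"],s["t"],s["contact_force"],s["opening"])
c=cam("wrist","pics/h1.png");c=cam("side");crop(c,230,180,350,300,5,"pics/h2.png")
E
```

```text
[-0.4811  0.0551 -0.6379  0.5026  0.2003  1.1002] [ 0.5332 -0.1272  0.2287] 6.1 [-0.0322  0.0896 -1.7444] 0.7430379829274549
```

View pics/h1.png

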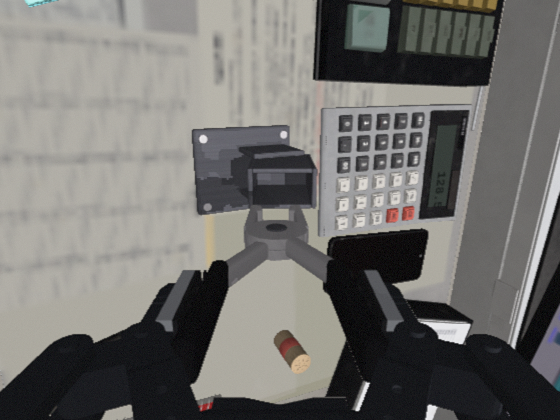

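View pics/h2.png

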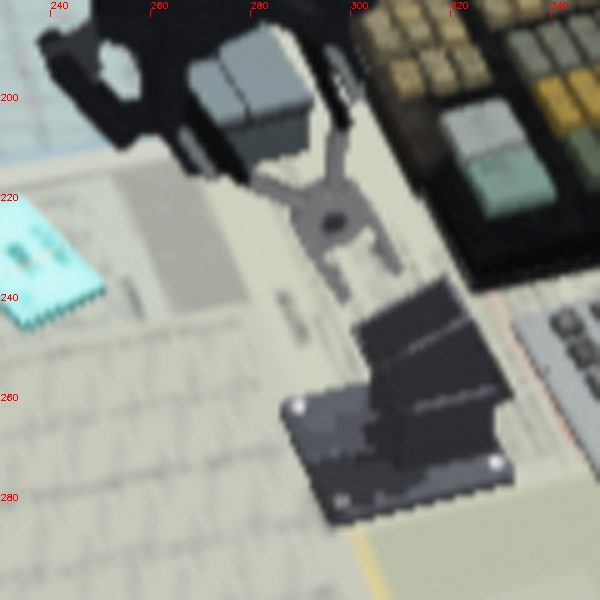

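```bash
python3 - <<'E'
from h import *
c=cam("wrist");crop(c,180,110,340,270,5,"pics/h3.png"); s=cam("side"); print(s["W"][:3,3])
E
```

```text
[ 0.30859751 -0.83309086  0.87781067]
```

View pics/h3.png

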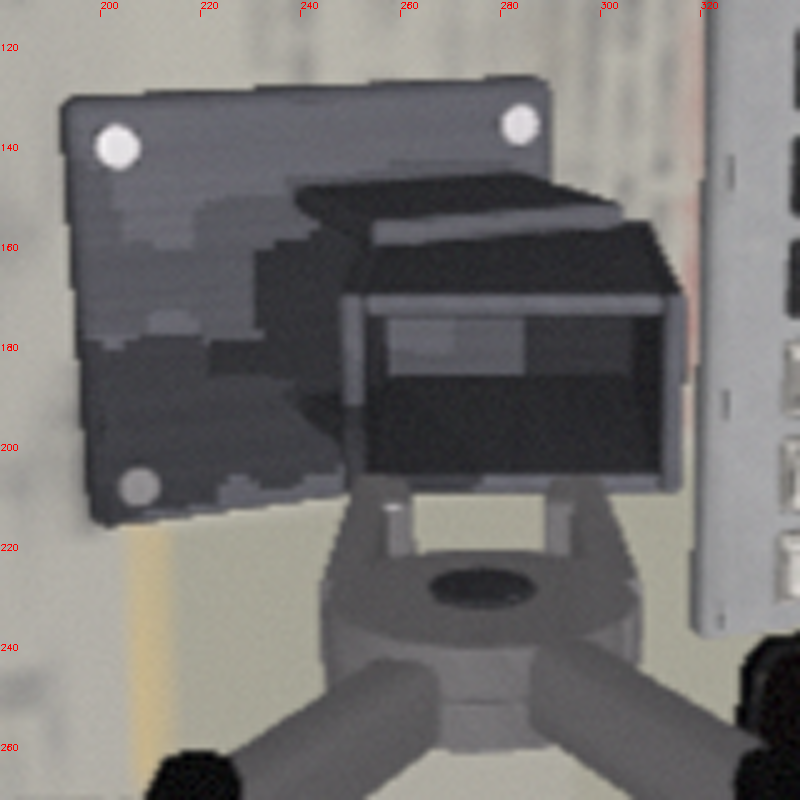

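```bash
python3 - <<'E'
from h import *
Rp=Rpl(.09); M=np.array([.564,.161,.079])+.003*Rp[:,0]
p=M+.0985*Rp[:,2]+.001*Rp[:,0]; print(p)
print(rel(p+.06*Rp[:,2],tool(Rp)),p+.06*Rp[:,2])
E
```

```text
[0.52773798 0.15772758 0.17061117]
(array([-0.0064, -0.0215, -0.2835]), array([-0.057,  0.026, -0.004])) [0.50343255 0.15553416 0.2254239 ]
```

Call:
step_arm(slide=[[-0.03,-0.004,-0.02],[-0.03,-0.01,-0.06],[-0.03,-0.015,-0.1],[-0.03,-0.02,-0.14],[-0.02,-0.0215,-0.18],[-0.015,-0.0215,-0.22],[-0.01,-0.0215,-0.26],[-0.0065,-0.0215,-0.2835],[-0.0065,-0.0215,-0.2835],[-0.0065,-0.0215,-0.2835],[-0.0065,-0.0215,-0.2835]], rot=[[0,0,0],[-0.02,0.01,0],[-0.04,0.02,0],[-0.057,0.026,-0.004],[-0.057,0.026,-0.004],[-0.057,0.026,-0.004],[-0.057,0.026,-0.004],[-0.057,0.026,-0.004],[-0.057,0.026,-0.004],[-0.057,0.026,-0.004],[-0.057,0.026,-0.004]], grip=[0.48,0.48,0.48,0.48,0.48,0.48,0.48,0.48,0.5,0.52,0.54])

```text
t: 7.4
ee_pos: [0.5033, 0.1548, 0.2252]
tool_rot: [0.575, 0.411, -0.359, 0.61]
contact_force: [-0.5, -0.2, -2.2]
opening: 0.768
```

```bash
python3 - <<'E'
from h import *
np.set_printoptions(precision=4,suppress=True)
s=observe();print(s["joint_pos"],s["ee_pos"],s["t"],s["contact_force"],s["opening"])
c=cam("wrist","pics/i1.png");crop(c,180,100,340,260,5,"pics/i2.png")
c=cam("side");crop(c,220,120,340,220,6,"pics/i3.png")
Rp=Rpl(.09); M=np.array([.564,.161,.079])+.003*Rp[:,0]
p=M+.0985*Rp[:,2]+.001*Rp[:,0]; print(rel(p,tool(Rp)))
E
```

```text
[ 0.1799  0.009  -0.6999  0.4454 -0.0374  1.6535] [0.5033 0.1548 0.2252] 7.4 [-0.4999 -0.2371 -2.2268] 0.7682661406499106
(array([ 0.0601,  0.    , -0.0011]), array([-0.001,  0.001,  0.   ]))
```

View pics/i2.png

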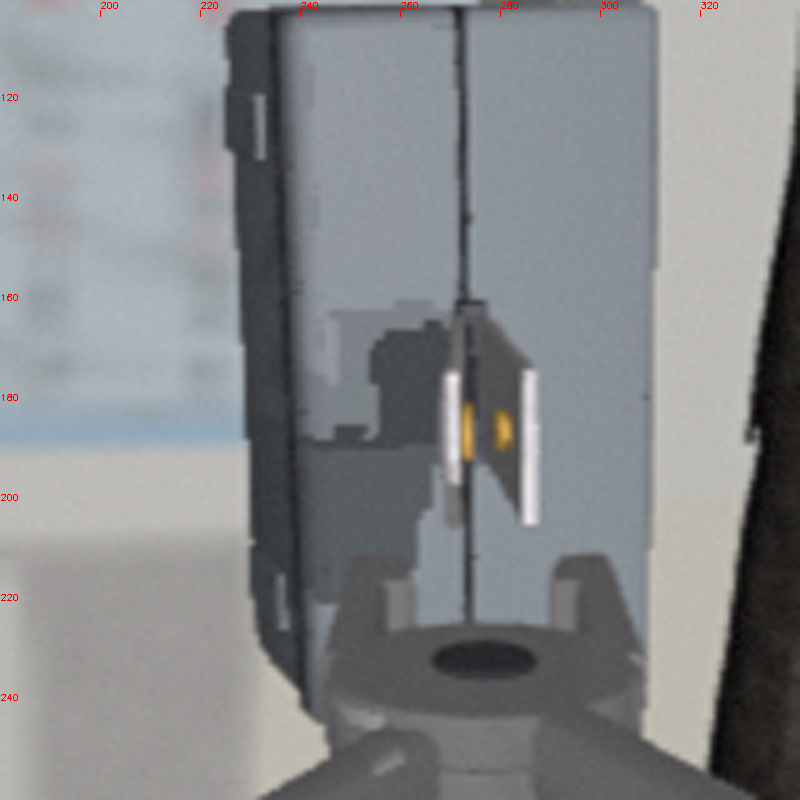

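View pics/i3.png

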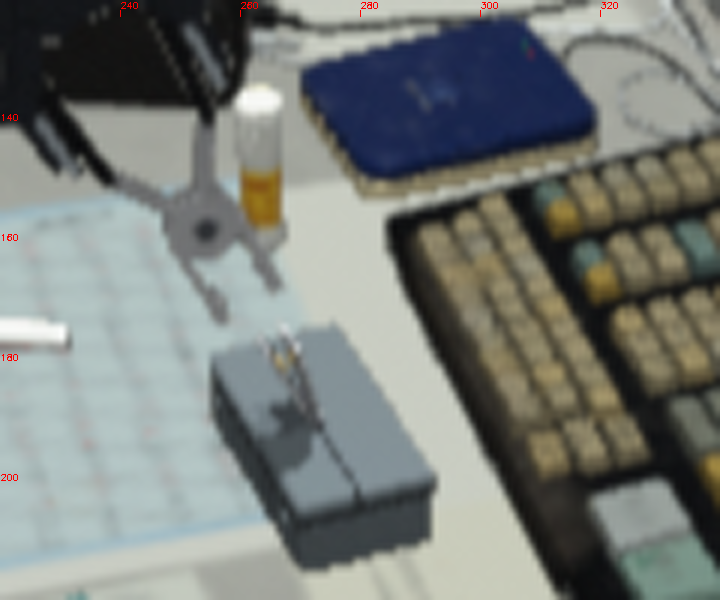

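Call:
step_arm(slide=[[0.02,0,-0.004],[0.035,-0.0005,-0.004],[0.045,-0.0005,-0.004],[0.045,-0.0005,-0.004]], rot=[[0,0,0],[0,0,0],[0,0,0],[0,0,0]], grip=[0.54,0.54,0.54,0.54])

```text
t: 7.9
ee_pos: [0.5207, 0.1591, 0.1831]
tool_rot: [0.575, 0.411, -0.36, 0.609]
contact_force: [0.9, -0.4, -0.4]
opening: 0.768
```

```bash
python3 - <<'E'
from h import *
np.set_printoptions(precision=4,suppress=True)
s=observe();print(s["ee_pos"],s["t"],s["contact_force"],s["opening"])
c=cam("wrist","pics/j1.png");crop(c,200,120,350,260,5.3,"pics/j2.png")
c=cam("side");crop(c,230,120,310,220,6,"pics/j3.png")
c=cam("scene");crop(c,180,190,260,270,6,"pics/j4.png")
Rp=Rpl(.09); M=np.array([.564,.161,.079])+.003*Rp[:,0]
p=M+.0985*Rp[:,2]+.001*Rp[:,0]; print(rel(p,tool(Rp)))
E
```

```text
[0.5207 0.1591 0.1831] 7.9 [ 0.8736 -0.4077 -0.4341] 0.7684370101602233
(array([0.0155, 0.0001, 0.0026]), array([-0.002,  0.001, -0.   ]))
```

View pics/j2.png

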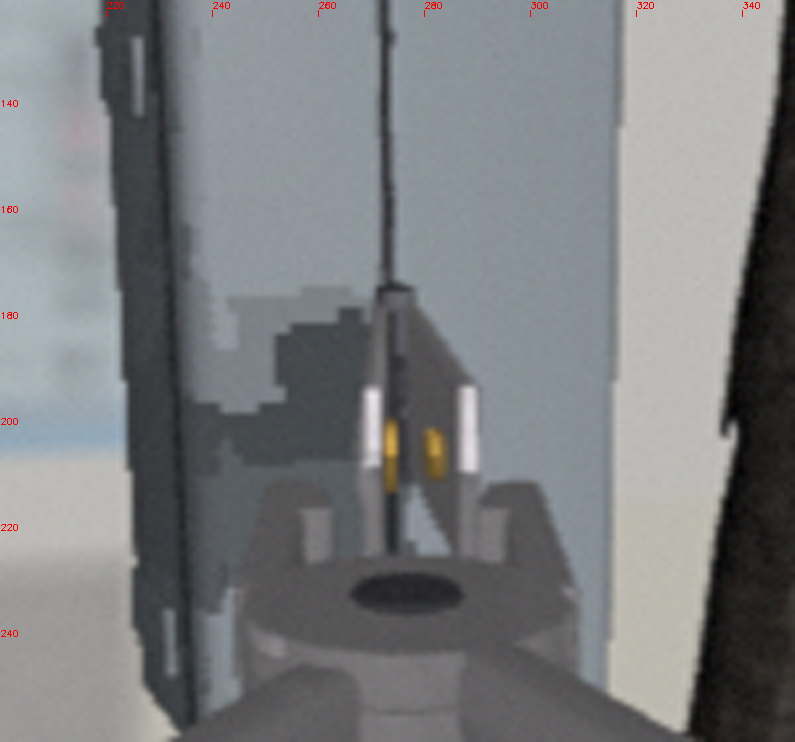

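View pics/j3.png

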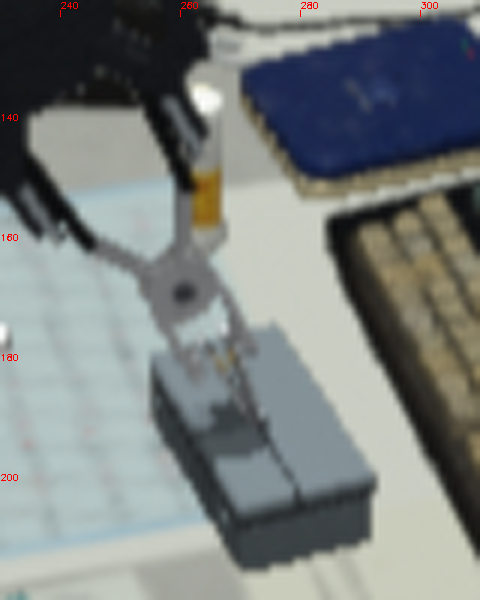

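View pics/j4.png

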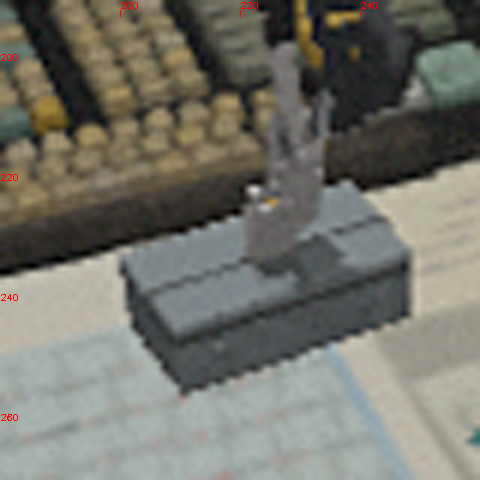

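Call:
step_arm(slide=[[0,0.001,-0.004],[0,0.001,-0.008],[0,0.001,-0.008],[0.005,0.001,-0.008],[0.005,0.001,-0.008]], rot=[[0,0,0],[0,0,0],[0,0,0],[0,0,0],[0,0,0]], grip=[0.54,0.54,0.54,0.54,0.54])

```text
t: 8.55
ee_pos: [0.5231, 0.168, 0.18]
tool_rot: [0.575, 0.411, -0.359, 0.609]
contact_force: [-0.1, -2.0, -1.3]
opening: 0.769
```

```bash
python3 - <<'E'
from h import *
np.set_printoptions(precision=4,suppress=True)
s=observe();print(s["ee_pos"],s["t"],s["contact_force"],s["opening"])
c=cam("wrist","pics/k1.png");crop(c,200,120,350,260,5.3,"pics/k2.png")
c=cam("scene");crop(c,200,190,260,250,10,"pics/k4.png")
c=cam("side");crop(c,240,150,300,210,10,"pics/k3.png")
Rp=Rpl(.09); M=np.array([.564,.161,.079])+.003*Rp[:,0]
p=M+.0985*Rp[:,2]+.001*Rp[:,0]; print(rel(p,tool(Rp)))
E
```

```text
[0.5231 0.168  0.18  ] 8.55 [-0.0776 -1.9749 -1.2681] 0.7692737192820501
(array([ 0.0103, -0.0006,  0.0105]), array([-0.002,  0.001,  0.   ]))
```

View pics/k2.png

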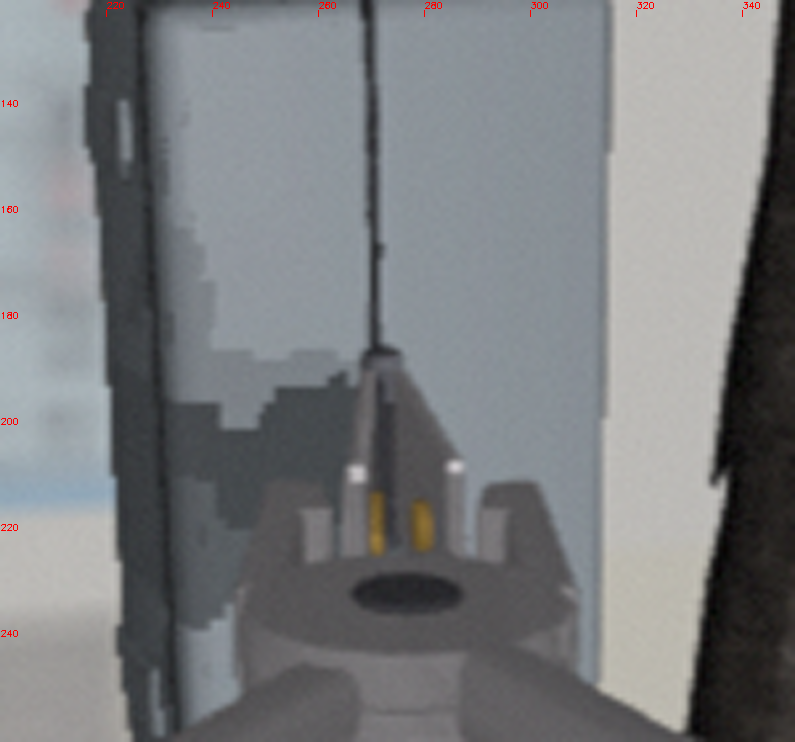

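View pics/k4.png

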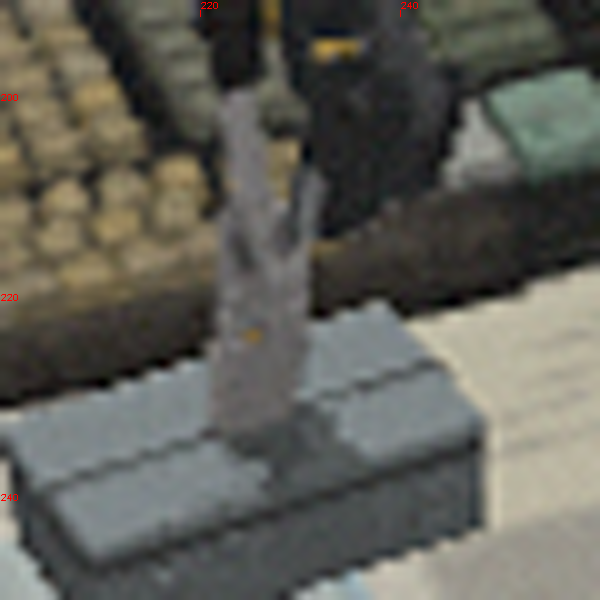

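View pics/k3.png

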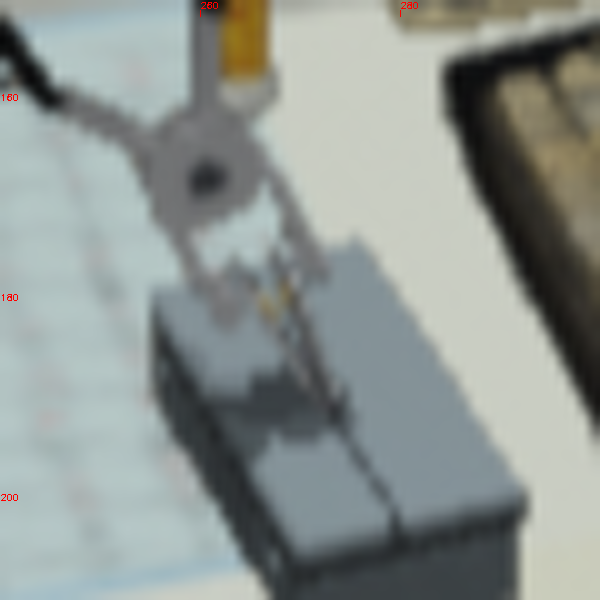

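Call:
step_arm(slide=[[0.004,0,0],[0.008,0,0],[0.008,0,0]], rot=[[0,0,0],[0,0,0],[0,0,0]], grip=[0.54,0.54,0.54])

```text
t: 9.0
ee_pos: [0.5263, 0.168, 0.1722]
tool_rot: [0.575, 0.411, -0.359, 0.609]
contact_force: [-0.2, -0.0, -2.4]
opening: 0.769
```

```bash
python3 - <<'E'
from h import *
np.set_printoptions(precision=4,suppress=True)
s=observe();print(s["ee_pos"],s["t"],s["contact_force"],s["opening"])
c=cam("wrist","pics/l1.png");crop(c,200,120,350,260,5.3,"pics/l2.png")
E
```

```text
[0.5263 0.168  0.1722] 9.0 [-0.1602 -0.0396 -2.4179] 0.7692761641525403
```

View pics/l2.png

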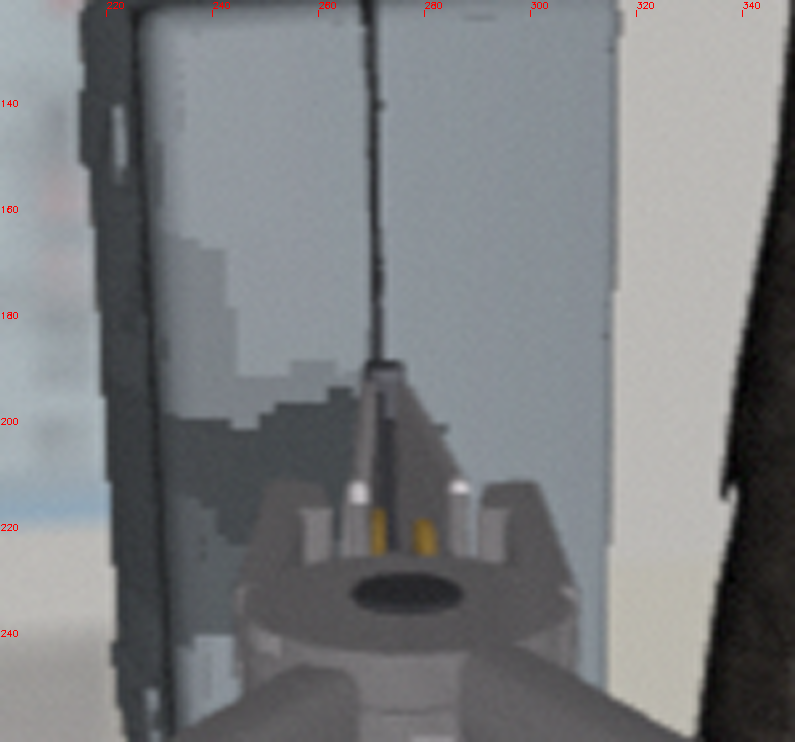

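Call:
step_arm(slide=[[0,0,0],[0,0,0],[0,-0.0005,0],[0,-0.001,0],[0,-0.0015,0],[0,-0.0015,0]], rot=[[0,0,0],[0,0,0],[0,0,0],[0,0,0],[0,0,0],[0,0,0]], grip=[0.48,0.42,0.36,0.3,0.26,0.26])

```text
t: 9.65
ee_pos: [0.525, 0.168, 0.1722]
tool_rot: [0.575, 0.411, -0.359, 0.609]
contact_force: [-3.4, 0.2, 4.4]
opening: 0.637
```

```bash
python3 - <<'E'
from h import *
np.set_printoptions(precision=4,suppress=True)
s=observe();print(s["ee_pos"],s["t"],s["contact_force"],s["opening"])
c=cam("wrist","pics/m1.png");crop(c,200,120,350,260,5.3,"pics/m2.png")
E
```

```text
[0.525  0.168  0.1722] 9.65 [-3.3678  0.1733  4.4452] 0.6366716078293091
```

View pics/m2.png

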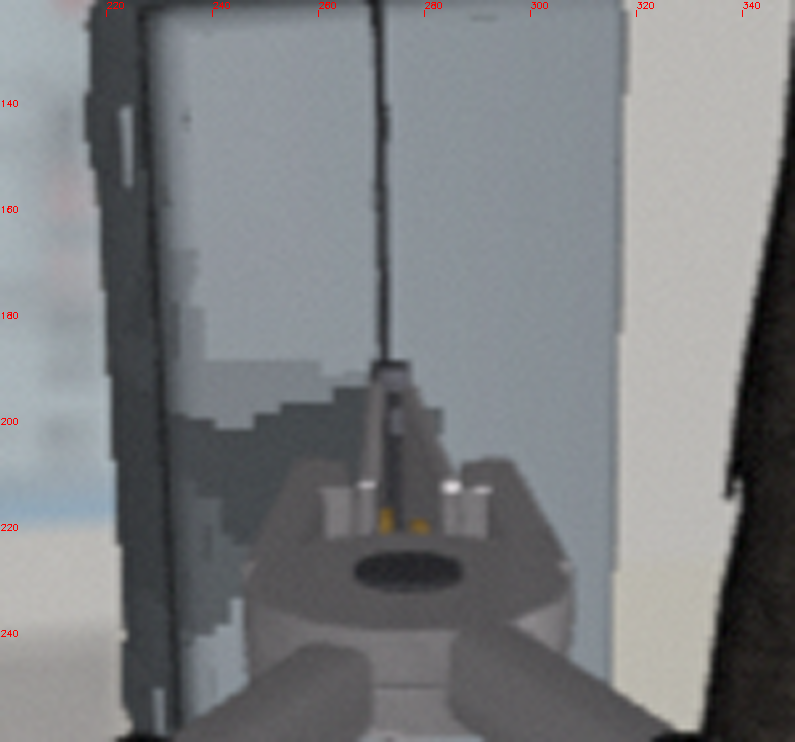

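Call:
step_arm(slide=[[-0.001,0,0],[-0.001,-0.0005,0],[-0.002,-0.001,0],[-0.002,-0.0015,0],[-0.002,-0.002,0],[-0.002,-0.002,0]], rot=[[0,0,0],[0,0,0],[0,0,0],[0,0,0],[0,0,0],[0,0,0]], grip=[0.22,0.18,0.14,0.1,0.06,0.04])

```text
t: 10.3
ee_pos: [0.5224, 0.1679, 0.1734]
tool_rot: [0.575, 0.411, -0.359, 0.609]
contact_force: [-2.9, 0.6, 1.0]
opening: 0.53
```

```bash
python3 - <<'E'
from h import *
np.set_printoptions(precision=4,suppress=True)
s=observe();print(s["ee_pos"],s["t"],s["contact_force"],s["opening"])
c=cam("wrist","pics/n1.png");crop(c,200,120,350,260,5.3,"pics/n2.png")
E
```

```text
[0.5224 0.1679 0.1734] 10.3 [-2.9199  0.6063  0.9717] 0.5304238926514246
```

View pics/n2.png

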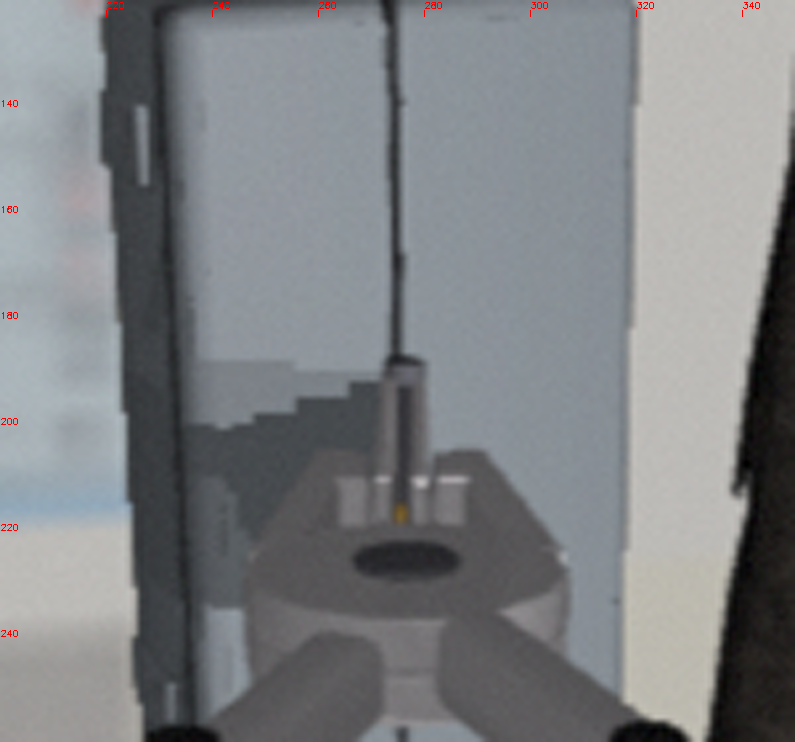

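Call:
step_arm(slide=[[-0.001,0,0],[-0.001,0,0],[-0.001,0,0],[-0.001,0,0],[-0.001,0,0],[-0.001,0,0]], rot=[[0,0,0],[0,0,0],[0,0,0],[0,0,0],[0,0,0],[0,0,0]], grip=[0,-0.05,-0.1,-0.1,-0.1,-0.1])

```text
t: 10.95
ee_pos: [0.5219, 0.1679, 0.1745]
tool_rot: [0.575, 0.411, -0.359, 0.609]
contact_force: [-4.4, -0.5, 4.0]
opening: 0.481
```

```bash
python3 - <<'E'
from h import *
np.set_printoptions(precision=4,suppress=True)
s=observe();print(s["ee_pos"],s["t"],s["contact_force"],s["opening"])
c=cam("wrist","pics/o1.png");crop(c,200,120,350,260,5.3,"pics/o2.png")
E
```

```text
[0.5219 0.1679 0.1745] 10.95 [-4.4431 -0.4989  3.9773] 0.48084088522604207
```

View pics/o2.png

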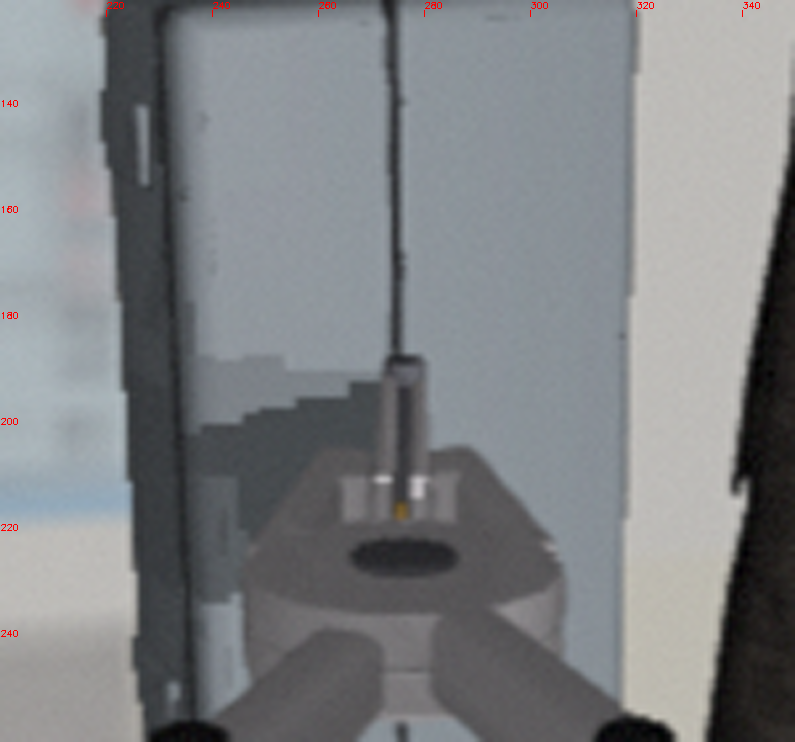

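Call:
step_arm(slide=[[0,0,0],[0,0,0],[0,0,0]], rot=[[0,0,0],[0,0,0],[0,0,0]], grip=[-0.2,-0.2,-0.2])

```text
t: 11.3
ee_pos: [0.522, 0.1679, 0.1745]
tool_rot: [0.575, 0.411, -0.359, 0.609]
contact_force: [-3.6, -0.1, 3.6]
opening: 0.477
```

Call:
step_arm(slide=[[0,0,0],[0,0,0],[0,0,0],[0,0,0],[0,0,0],[0,0,0],[0,0,0]], rot=[[0,0,0],[0,0,0],[0,0,0],[0,0,0],[0,0,0],[0,0,0],[0,0,0]], grip=[0.0,0.1,0.2,0.3,0.4,0.5,0.5])

```text
t: 12.0
ee_pos: [0.522, 0.1679, 0.1746]
tool_rot: [0.575, 0.411, -0.359, 0.61]
contact_force: [-1.2, -0.6, -1.5]
opening: 0.746
```

```bash
python3 - <<'E'
from h import *
np.set_printoptions(precision=4,suppress=True)
s=observe();print(s["ee_pos"],s["t"],s["contact_force"],s["opening"])
c=cam("wrist","pics/q1.png");crop(c,200,120,350,260,5.3,"pics/q2.png")
E
```

```text
[0.522  0.1679 0.1746] 12.0 [-1.1782 -0.5954 -1.4701] 0.7459720011662653
```

View pics/q2.png

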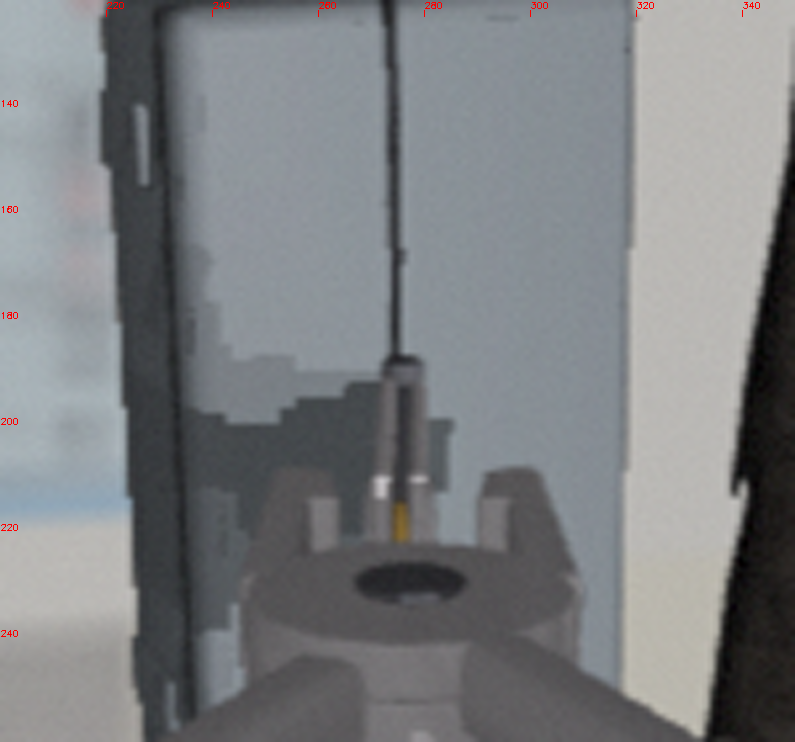

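The stud stayed shut after I released it: the leaf gap is now narrow, at crop x 375–425. Next I'll withdraw the pliers along the leaves.

Call:
step_arm(slide=[[-0.015,0,0],[-0.03,0,0],[-0.05,0,0],[-0.07,0,0],[-0.08,0,0],[-0.08,0,0]], rot=[[0,0,0],[0,0,0],[0,0,0],[0,0,0],[0,0,0],[0,0,0]], grip=[0.49,0.48,0.48,0.48,0.48,0.48])

```text
t: 12.65
ee_pos: [0.4902, 0.1653, 0.2492]
tool_rot: [0.576, 0.41, -0.358, 0.61]
contact_force: [0.7, 0.0, -0.2]
opening: 0.741
```

```bash
python3 - <<'E'
from h import *
np.set_printoptions(precision=4,suppress=True)
s=observe();print(s["ee_pos"],s["t"],s["contact_force"],s["opening"])
c=cam("wrist","pics/r1.png");crop(c,180,100,340,260,5,"pics/r2.png")
c=cam("side");crop(c,220,120,340,220,6,"pics/r3.png")
# pre-insert pose = pose after lift-out earlier, raised 30mm
Rp=Rpl(.025); p=np.array([.5332,-.1272,.2287])+.03*Rp[:,2]
print(rel(p,R.from_quat([0.588,0.392,-0.376,0.599]).as_matrix()))
E
```

```text
[0.4902 0.1653 0.2492] 12.65 [ 0.7181  0.035  -0.1566] 0.7406216518532437
(array([-0.0057,  0.0086,  0.2942]), array([ 0.055, -0.025,  0.003]))
```

View pics/r2.png

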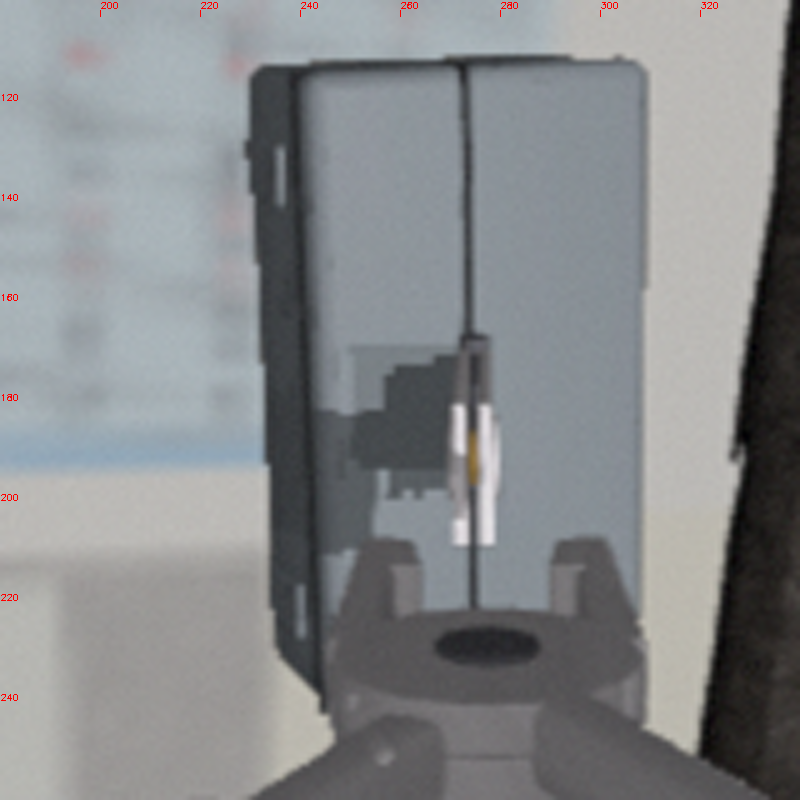

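View pics/r3.png

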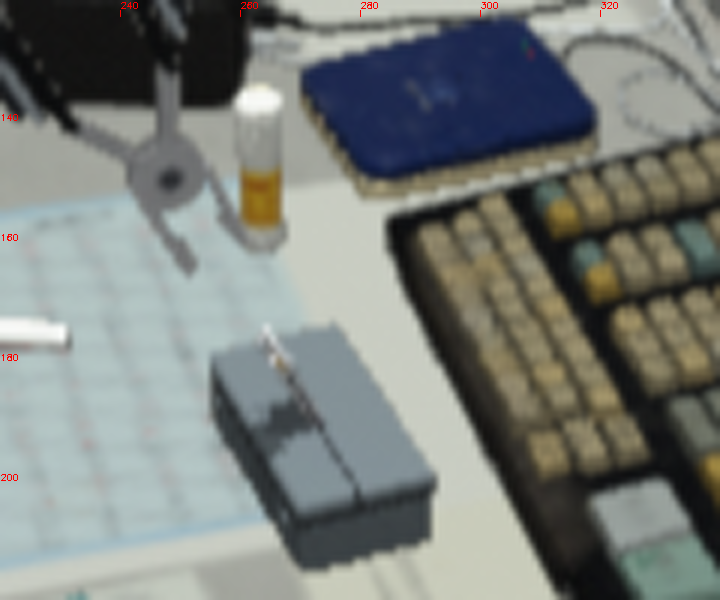

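Call:
step_arm(slide=[[-0.03,0,0.03],[-0.03,0.002,0.07],[-0.03,0.004,0.11],[-0.03,0.006,0.15],[-0.02,0.008,0.19],[-0.01,0.0086,0.23],[-0.0057,0.0086,0.265],[-0.0057,0.0086,0.294],[-0.0057,0.0086,0.294],[-0.0057,0.0086,0.294]], rot=[[0,0,0],[0.02,-0.01,0],[0.04,-0.02,0],[0.055,-0.025,0.003],[0.055,-0.025,0.003],[0.055,-0.025,0.003],[0.055,-0.025,0.003],[0.055,-0.025,0.003],[0.055,-0.025,0.003],[0.055,-0.025,0.003]], grip=[0.48,0.48,0.48,0.48,0.48,0.48,0.48,0.48,0.48,0.48])

```text
t: 13.75
ee_pos: [0.5204, -0.1276, 0.2547]
tool_rot: [0.588, 0.393, -0.377, 0.598]
contact_force: [-0.2, 0.9, -1.9]
opening: 0.742
```

```bash
python3 - <<'E'
from h import *
np.set_printoptions(precision=4,suppress=True)
s=observe();print(s["ee_pos"],s["t"],s["contact_force"],s["opening"])
c=cam("wrist","pics/t1.png");crop(c,180,110,340,270,5,"pics/t2.png")
c=cam("side");crop(c,230,180,350,300,5,"pics/t3.png")
Rp=Rpl(.025); p=np.array([.5332,-.1272,.2287])
print(rel(p,R.from_quat([0.588,0.392,-0.376,0.599]).as_matrix()))
E
```

```text
[ 0.5204 -0.1276  0.2547] 13.75 [-0.1897  0.9093 -1.9481] 0.7423758114744362
(array([0.0294, 0.0009, 0.0012]), array([ 0.   , -0.001,  0.002]))
```

View pics/t2.png

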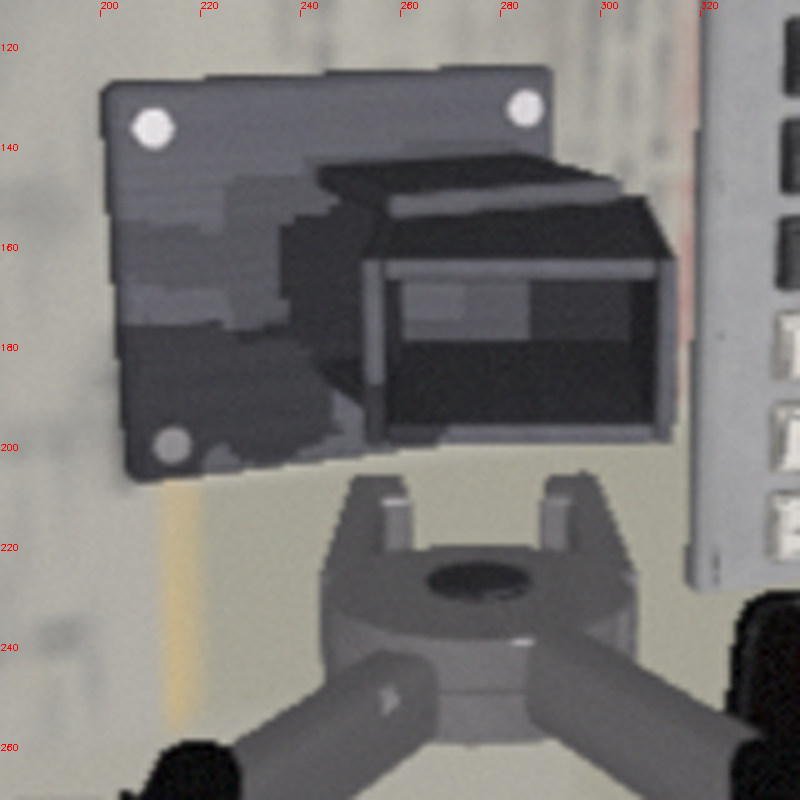

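View pics/t3.png

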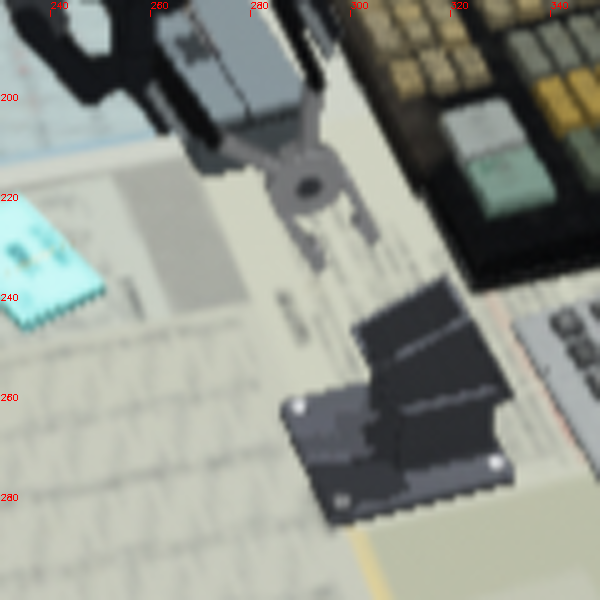

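Call:
step_arm(slide=[[0.01,0.002,-0.002],[0.035,0.004,-0.004],[0.06,0.004,-0.004],[0.07,0.004,-0.004],[0.07,0.004,-0.004],[0.07,0.004,-0.004]], rot=[[0,0,0],[0,0,0],[0,0,0],[0,0,0],[0,0,0],[0,0,0]], grip=[0.48,0.48,0.48,0.48,0.48,0.48])

```text
t: 14.45
ee_pos: [0.5526, -0.1209, 0.1932]
tool_rot: [0.588, 0.393, -0.376, 0.599]
contact_force: [0.2, 0.7, -1.8]
opening: 0.741
```

```bash
python3 - <<'E'
from h import *
np.set_printoptions(precision=4,suppress=True)
s=observe();print(s["ee_pos"],s["t"],s["contact_force"],s["opening"])
c=cam("wrist","pics/u1.png");crop(c,180,130,340,280,5,"pics/u2.png")
c=cam("side");crop(c,250,190,340,290,6,"pics/u3.png")
E
```

```text
[ 0.5526 -0.1209  0.1932] 14.45 [ 0.174   0.7111 -1.7753] 0.7412187184579017
```

View pics/u2.png

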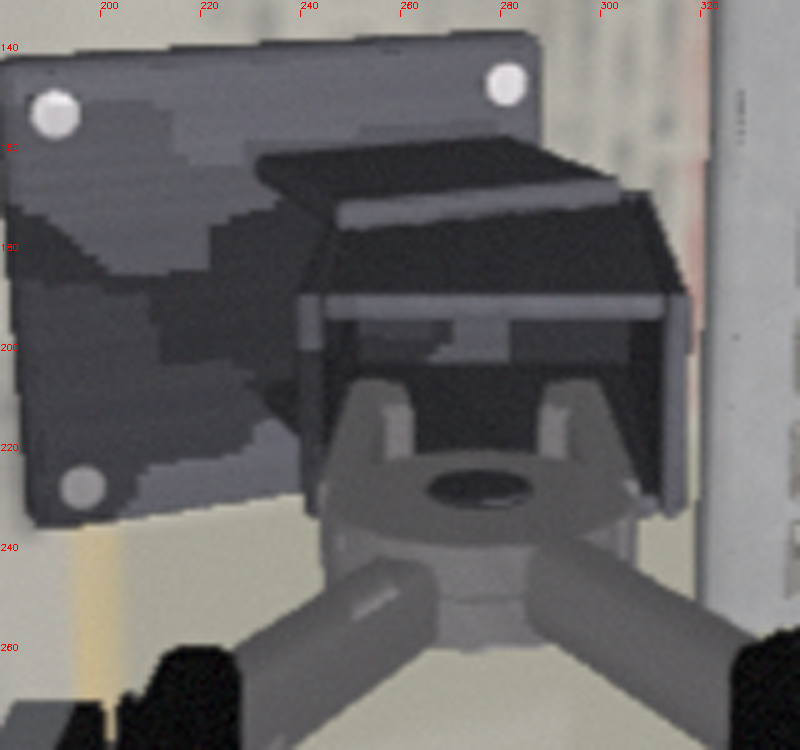

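View pics/u3.png

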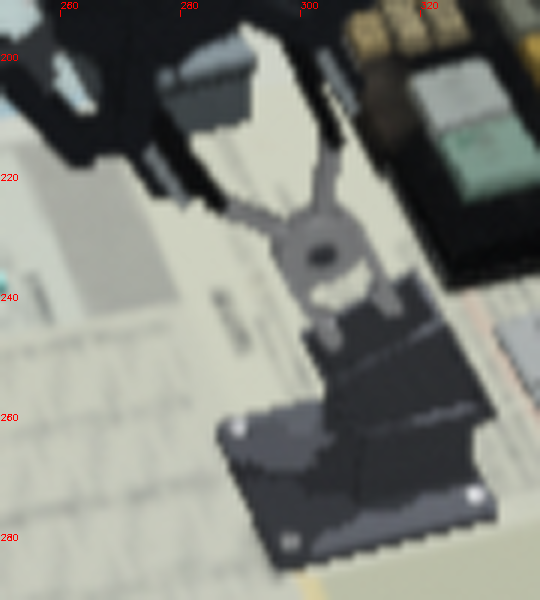

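```bash
python3 - <<'E'
from h import *
np.set_printoptions(precision=4,suppress=True)
w=cam("wrist"); s=cam("side"); sc=cam("scene"); crop(sc,230,180,340,280,7,"pics/u4.png")
st=observe();Rt=R.from_quat(st["tool_rot"]).as_matrix()
def rep(n,a):
    x,e=a; print(n,x,np.round(e,4),"tool",Rt.T@(x-st["ee_pos"]))
rep("Ltip",tri((w,256,206),(s,305.5,247.5)))
rep("Rtip",tri((w,294,205.6),(s,315.3,241.7)))
rep("hole",tri((w,276,227.6),(s,303.7,232.7)))
# rim corners: far-left(+y,-x) etc. wrist (outer)
rep("rim top L(+y,-x)",tri((w,240,189),(s,250+352/6,190+0)) )
rep("rim bot L",tri((w,241.5,232.5),(s,250+303/6,190+337/6)))
rep("rim bot R",tri((w,316.5,233),(s,250+410/6,190+270/6)))
print("proj of rim pred in side:")
for y in(-.02,.036):
  for z in(-.0113,.0227):
    p=Rt@np.array([.120,y,z])+st["ee_pos"]; print(y,z,p,proj(s,p),proj(w,p))
E
```

```text
Ltip [ 0.5853 -0.1228  0.0812] [0.0008 0.0008] tool [ 0.1161 -0.0166  0.0019]
Rtip [ 0.61   -0.1216  0.0931] [0.0006 0.0006] tool [0.1154 0.0109 0.0014]
hole [ 0.5789 -0.1211  0.1316] [0.0006 0.0006] tool [ 0.0675 -0.0017  0.0001]
rim top L(+y,-x) [ 0.5666 -0.0794  0.2137] [0.035 0.035] tool [-0.0119  0.0218 -0.0419]
rim bot L [ 0.5678 -0.1336  0.1014] [0.0003 0.0003] tool [ 0.0904 -0.0245  0.0122]
rim bot R [ 0.6117 -0.1315  0.1246] [0.0001 0.0001] tool [0.0873 0.0251 0.0113]
proj of rim pred in side:
-0.02 -0.0113 [ 0.5834 -0.1096  0.0763] (np.float64(303.2437924080716), np.float64(245.15716692158713)) (np.float64(250.173544667881), np.float64(186.86813836157523))
-0.02 0.0227 [ 0.5844 -0.1436  0.0763] (np.float64(308.11536753090036), np.float64(254.89964242736357)) (np.float64(251.2519430527055), np.float64(231.0473640789102))
0.036 -0.0113 [ 0.6345 -0.1082  0.0992] (np.float64(323.2579377495778), np.float64(234.08475048395502)) (np.float64(328.1220289249196), np.float64(186.85980584446474))
0.036 0.0227 [ 0.6354 -0.1422  0.0992] (np.float64(328.5974559204209), np.float64(243.6202680751002)) (np.float64(326.2715621254488), np.float64(231.02770474213392))
```

View pics/u4.png

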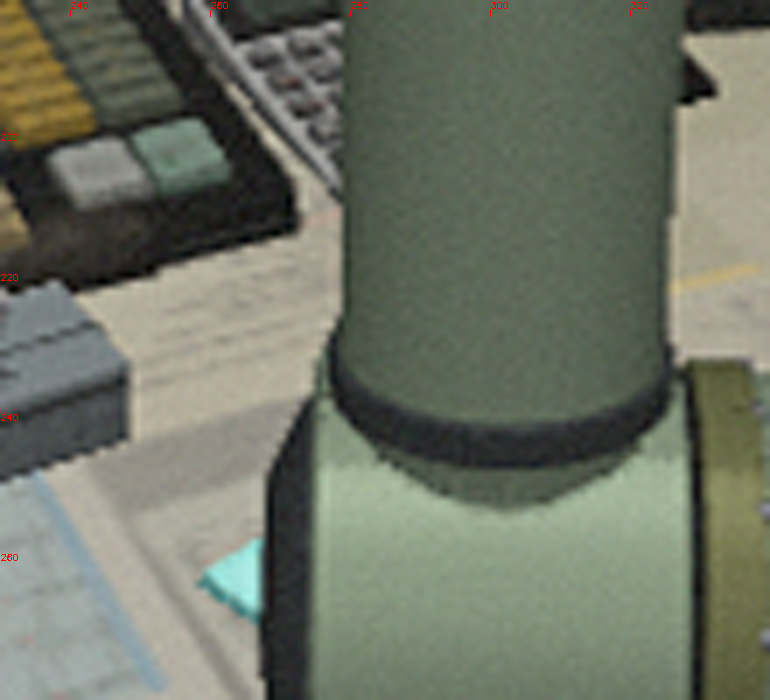

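Call:
step_arm(slide=[[0.01,0,0.002],[0.02,0,0.002],[0.03,0,0.002],[0.04,0,0.002],[0.04,0,0.002]], rot=[[0,0,0],[0,0,0],[0,0,0],[0,0,0],[0,0,0]], grip=[0.48,0.48,0.48,0.48,0.48])

```text
t: 15.2
ee_pos: [0.5686, -0.1228, 0.1552]
tool_rot: [0.588, 0.394, -0.376, 0.598]
contact_force: [-1.2, 0.1, -1.8]
opening: 0.738
```

```bash
python3 - <<'E'
from h import *
np.set_printoptions(precision=4,suppress=True)
s=observe();print(s["ee_pos"],s["t"],s["contact_force"],s["opening"])
c=cam("wrist","pics/v1.png");crop(c,180,130,340,280,5,"pics/v2.png")
E
```

```text
[ 0.5686 -0.1228  0.1552] 15.2 [-1.1995  0.0669 -1.7896] 0.7381619120151756
```

View pics/v2.png

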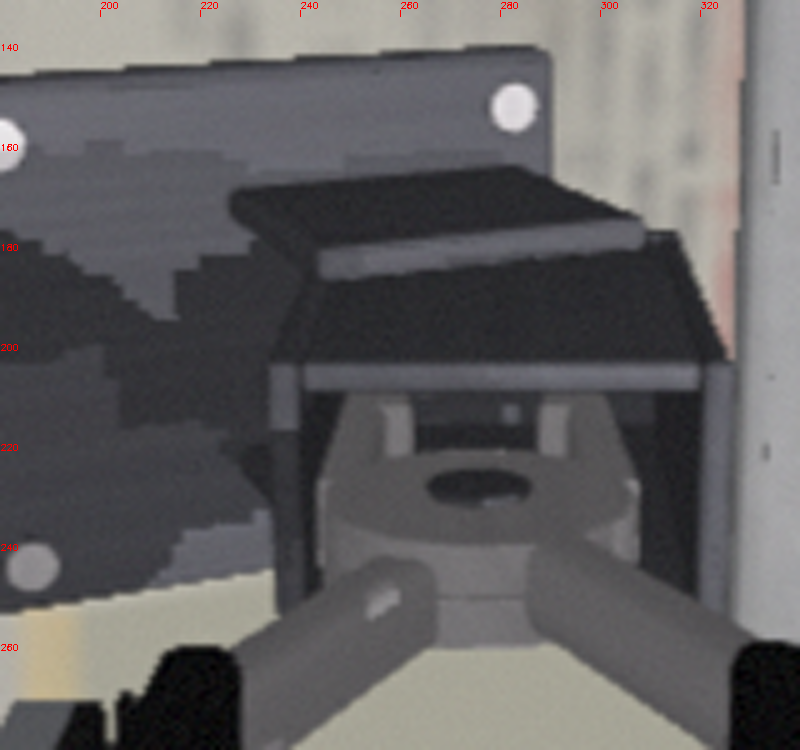

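Call:
step_arm(slide=[[0.01,0,0],[0.018,0,0],[0.026,0,0],[0.031,0,0],[0.034,0,0],[0.034,0,0]], rot=[[0,0,0],[0,0,0],[0,0,0],[0,0,0],[0,0,0],[0,0,0]], grip=[0.48,0.48,0.48,0.48,0.48,0.48])

```text
t: 15.85
ee_pos: [0.5839, -0.1228, 0.1262]
tool_rot: [0.588, 0.392, -0.375, 0.599]
contact_force: [-1.6, 0.1, 3.5]
opening: 0.741
```

```bash
python3 - <<'E'
from h import *
np.set_printoptions(precision=4,suppress=True)
s=observe();print(s["ee_pos"],s["t"],s["contact_force"],s["opening"])
c=cam("wrist","pics/w1.png");crop(c,180,150,340,300,5,"pics/w2.png")
E
```

```text
[ 0.5839 -0.1228  0.1262] 15.85 [-1.6123  0.0657  3.4919] 0.7410565723321493
```

View pics/w2.png

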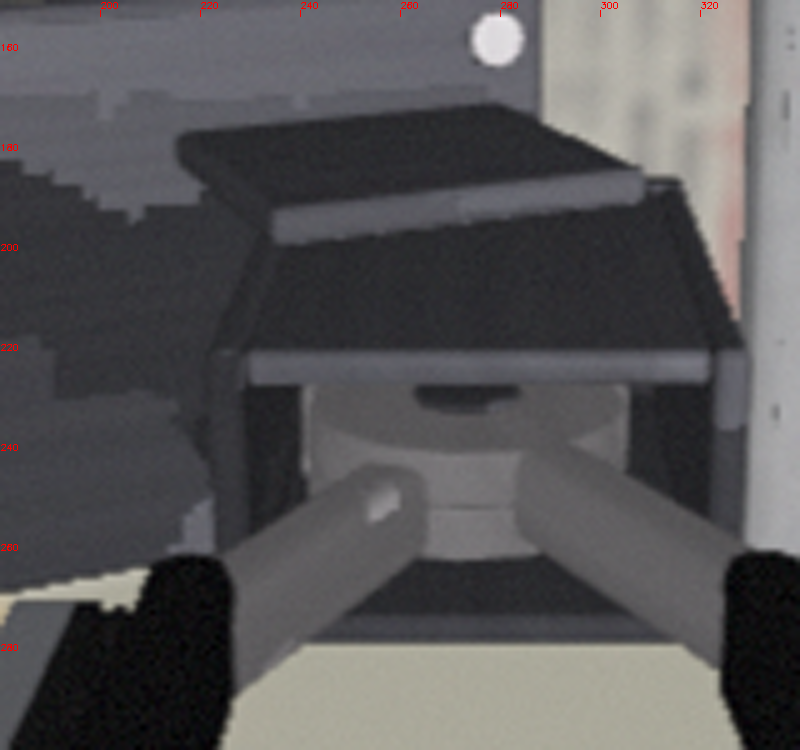

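Call:
step_arm(slide=[[0,0,0],[0,0,0],[0,0,0],[0,0,0],[0,0,0],[0,0,0],[0,0,0]], rot=[[0,0,0],[0,0,0],[0,0,0],[0,0,0],[0,0,0],[0,0,0],[0,0,0]], grip=[0.55,0.62,0.7,0.8,0.9,1,1])

```text
t: 16.6
ee_pos: [0.5839, -0.1228, 0.1261]
tool_rot: [0.588, 0.392, -0.376, 0.599]
contact_force: [-0.1, 0.1, -0.5]
opening: 1.001
```

```bash
python3 - <<'E'
from h import *
np.set_printoptions(precision=4,suppress=True)
s=observe();print(s["ee_pos"],s["t"],s["contact_force"],s["opening"])
c=cam("wrist","pics/x1.png")
E
```

```text
[ 0.5839 -0.1228  0.1261] 16.6 [-0.1187  0.0815 -0.4853] 1.0007199172448733
```

View pics/x1.png

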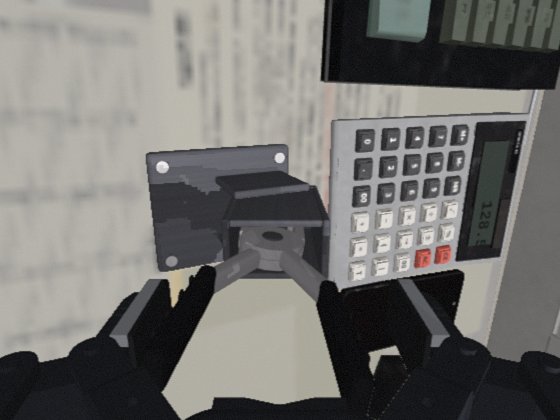

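Call:
step_arm(slide=[[-0.02,-0.001,0],[-0.05,-0.001,0],[-0.08,-0.001,0],[-0.104,-0.001,0],[-0.104,-0.001,0],[-0.104,-0.001,0]], rot=[[0,0,0],[0,0,0],[0,0,0],[0,0,0],[0,0,0],[0,0,0]], grip=[1,1,1,1,1,1])

```text
t: 17.25
ee_pos: [0.5406, -0.1243, 0.221]
tool_rot: [0.588, 0.392, -0.375, 0.6]
contact_force: [-0.9, 0.5, -0.4]
opening: 1.0
```

```bash
python3 - <<'E'
from h import *
np.set_printoptions(precision=4,suppress=True)
s=observe();print(s["ee_pos"],s["t"],s["contact_force"],s["opening"])
c=cam("wrist","pics/y1.png");crop(c,185,110,365,245,4.4,"pics/y2.png")
c=cam("side","pics/y0.png");crop(c,215,150,345,300,4,"pics/y3.png")
E
```

```text
[ 0.5406 -0.1243  0.221 ] 17.25 [-0.9113  0.5154 -0.4424] 1.0003397730528856
```

View pics/y2.png

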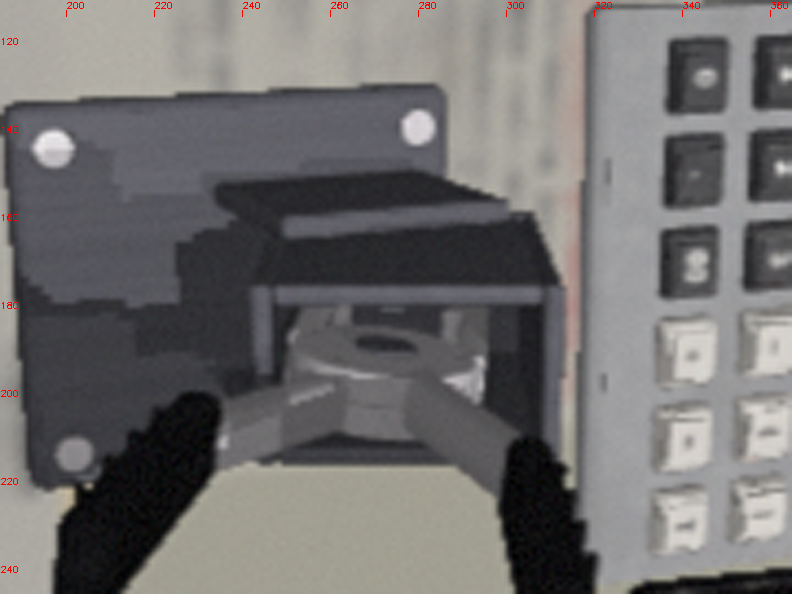

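View pics/y3.png

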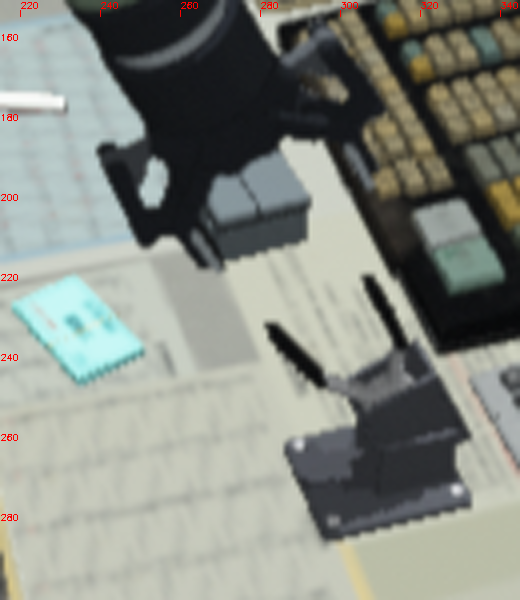

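View pics/y1.png

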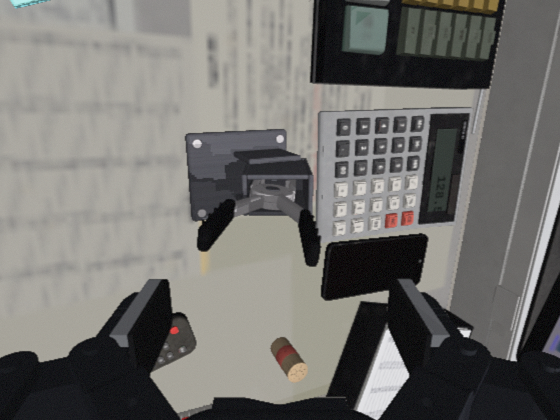

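```bash
python3 - <<'E'
from h import *
np.set_printoptions(precision=4,suppress=True)
w=cam("wrist"); s=cam("side"); crop(w,185,120,345,275,5,"pics/z1.png")
a=tri((w,203,243),(s,215+270/4,150+328/4)); b=tri((w,312,258),(s,215+369/4,150+281/4))
d=b[0]-a[0]; m=(a[0]+b[0])/2
print(a,b,d,np.linalg.norm(d),"lean",np.degrees(np.arctan2(d[2],d[0])),m)
print("orig mid .5553 -.132 .1752")
E
```

```text
(array([ 0.5237, -0.1279,  0.1547]), [0.0005045922329564198, 0.0005045922329564598]) (array([ 0.5792, -0.1344,  0.1821]), [0.0013039728949194491, 0.0013039728949193695]) [ 0.0555 -0.0065  0.0274] 0.06223269751692547 lean 26.26856893069555 [ 0.5514 -0.1312  0.1684]
orig mid .5553 -.132 .1752
```

View pics/z1.png

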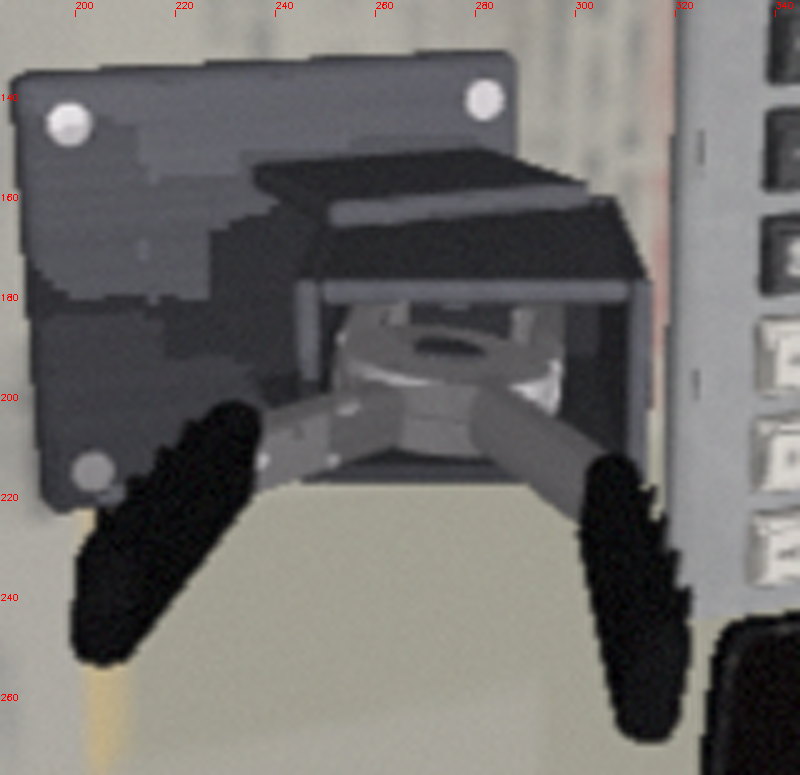

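```bash
python3 - <<'E'
from h import *
np.set_printoptions(precision=4,suppress=True)
w=cam("wrist")
# rim outer corners with known size: centre
Rp=Rpl(.025)
for z in(.070,.0755,.081):
    p=onz(w,275,189,z); print(z,"face",p,"rivet",p-.006*Rp[:,1])
# rim: TL,TR,BL/BR outer at wrist; pocket mouth z 
for u,v,z in((244.5,176.5,.0787),(315.5,176.5,.1015),(315,216,.1015)): print(onz(w,u,v,z))
E
```

```text
0.07 face [ 0.6035 -0.1234  0.07  ] rivet [ 0.6037 -0.1294  0.07  ]
0.0755 face [ 0.6011 -0.1219  0.0755] rivet [ 0.6012 -0.1279  0.0755]
0.081 face [ 0.5986 -0.1204  0.081 ] rivet [ 0.5988 -0.1264  0.081 ]
[ 0.5737 -0.109   0.0787]
[ 0.6235 -0.1075  0.1015]
[ 0.625  -0.1397  0.1015]
```

```bash
python3 - <<'E'
from h import *
c=cam("scene");crop(c,140,200,260,270,6,"pics/zz1.png")
c=cam("side","pics/zz2.png"); print(observe()["t"])
E
```

```text
17.6
```

View pics/zz1.png

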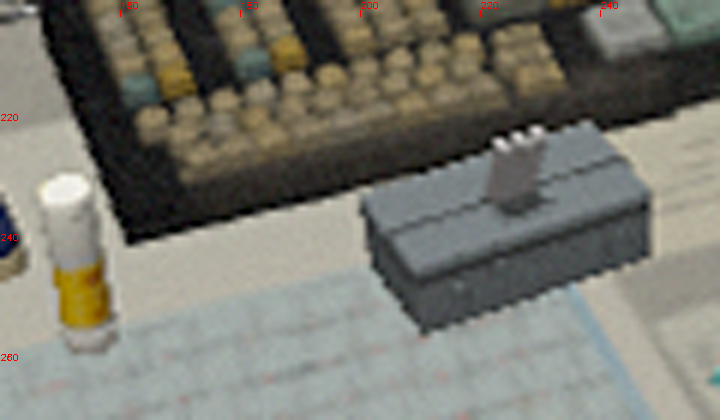

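View pics/zz2.png

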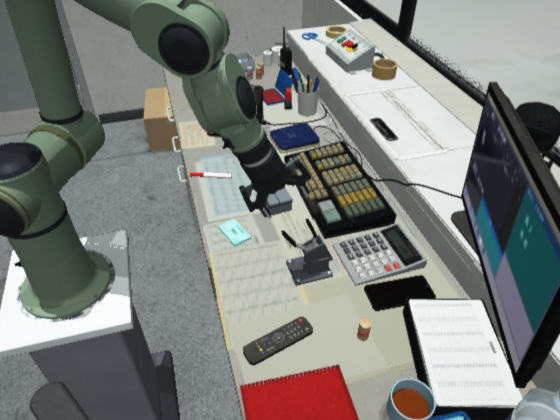

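The ticket pad, remote and coin roll are where they were in the side view, and the glue stick is upright in the scene view. The hasp's two edges are together, the pliers are seated in the pocket, and the hand is clear.

```bash
python3 -c "
from plant import finish_job
print(finish_job())"
```

```text
the job is handed in; nothing more can be done
None
```

I lifted the pliers out of the stand, closed the press stud with the jaws, put the pliers back jaws down, and handed the job in at about 17.6 s. No verdict was reported.

- **Stud:** The jaws stalled with the pads about 8 mm apart, against 9 mm over the closed stud. The leaves stayed together after release, both in the wrist view straight afterwards and in the last scene view.
- **Pliers in the stand:** The rivet is about 4 mm off the pocket's centre line and the axis about 0.08 rad off the pocket's. The handle ends are 62 mm apart (centre to centre), as at the start, so the pliers stand open.
- **Disagreement:** The handle ends measured about 5 mm deeper along the pocket than at the start. The pliers cannot sit below the floor, so I put this down to measurement error. The pliers also sit twisted by about 0.1 rad about their own axis.
- **Other things on the desk:** The ticket pad, remote and coin roll look unmoved in the last side view. The glue stick is upright, but the arm hid it there and I did not measure its position at the end.
- **Hand:** It was fully open and clear of everything when I handed in. The highest wrist force I read was about 9 N, while first gripping the pliers in the stand.

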